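Crib up the small vice: lay the upper strips, then hold the vice ready above them

ROBOT

A 6-joint arm with a two-finger parallel gripper is mounted at the origin on a cart in front of the work surface, level with it; the furniture and walls round the work are solid. World frame = base frame: x ahead of the robot, y to its left, z up, the work surface at z = 0. Lengths are in m, angles in degrees, forces in N, time in s.
With the tool pointing down it reaches from about 0.35 to 0.875 m from the base axis. Payload 4.2 kg.
Tool frame: the origin (TCP) lies at the very end of the fingers, on their centre line; the grasp point (between the pads) lies 19 mm behind it; z points along the fingers, x is the direction in which the jaws open and shut, and the axes are right-handed (so a half turn about z gives the same grasp; the last joint's range is limited). The gripper opens to 87 mm and grips with 3 to 60 N. Pads are 19 mm wide; open, the fingers measure 117 mm over their backs; the gripper's body (75 mm by 190 mm) begins 51 mm behind the grasp point.
Start: joints at [91.249, 22.042, 0.453, 0, -68.411, -14.817], TCP at [0.147, 0.608, 0.223] pointing down, gripper open.
Joint ranges: [-179.83, 179.83], [-69.29, 118.12], [-61.27, 80.66], [-181.25, 117.63], [-171.15, -9.14], [-177.46, 177.46]. Speed limits (degrees/s): [159.86, 159.86, 180, 180, 180, 180].

INTERFACE

Orientations are given as a 3x3 rotation matrix whose columns are the frame's x, y, z axes.
In Python, from station import sense, capture, finish_job gives the robot as it stands.
- The arm moves only by the shell command python3 -m crank 'ROWS' [OPENING]. ROWS is JSON, a list of rows, each a list of 4 numbers: the shift along the tool's x, y, z in m, then the turn about the tool's z in rad. A call has 1 to 5 rows; each row shifts and turns the commanded pose from where the row before left it, along the tool's axes as they then stand; what a row does not reach is not made up. A row lasts 1/12 s, in which the tool goes at most 41.7 mm and 7.16 degrees, less where a joint would pass 70% of its speed; a pose out of reach is approached as far as the arm can. A call with a gripper value outside its range is refused whole. OPENING is the finger opening in m, from 0 to 0.087, set as the call begins (- or left out, the last holds). The fingers move at their own pace and stop on an object; the grip force is fixed at half the most. Time passes only in rows, so rows that do not move let the fingers close. It gives the time, the measured TCP pose, the force and the opening at its end, in the units of the state.
- sense(): the state, without advancing time (a new reading comes with each control period).
- capture(name): name is "scene" or "top" or "wrist"; returns a dict with "pixels" (420x560x3 uint8, red, green, blue), "depth" (420x560 float32, m along the optical axis (not along the pixel's ray), 0 where there is no reading), "fx", "fy", "cx", "cy" (pixels), "k1" (the pictures are not rectified: a ray, as slopes to the right and down, at radius r is drawn at 1 + k1 r^2 times it, then the intrinsics apply), "world_from_camera" (4x4, takes a point from camera to world coordinates); the wrist camera has in their place "hand_eye" (4x4, takes a point from camera to tool coordinates, whose origin is the TCP and whose axes are the tool frame's). Camera axes: x right, y down, z forward; pixel columns grow to the right and rows downward; lengths in m; the calibration is good to about 2 mm. A picture is of the moment at which its call begins: read the wrist's pose just before it.
- finish_job(): hands the job in, once; it reports no verdict.
The state is a dict: "time_s": time; "joints": joint angles; "joint_velocities": joint speeds; "effort": joint torques, N m; "tcp_pos": TCP position; "ee_rot": TCP orientation; "wrist_force": force on the tool from outside, world axes, zero at the start; "moment": the same for the moment, N m; "gripper_width": opening from 0.0 (shut) to 1.0 (fully open).
Only numpy, scipy, OpenCV 4.12 (cv2) and the standard library are available. Lean on these libraries where they do the work, as an engineer would, in place of code of your own. Each camera call takes 0.05 s, during which the arm holds its last target.

TASK

Finish the cribbing on the plywood board: lay the two loose dark wooden strips flat across the two fixed light strips, one on each pair of black marks, ends overhanging evenly. Then pick up the small steel vice that stands loose at the front left of the bench, carry it over the row formed by the two green cartons and the oil bottle without disturbing them, and hold it level about a centimetre above the upper strips, lengthwise across them (either way round) with the middle of its flat bed over the middle of the board, touching neither the strips nor the board. Finish while still holding it there; do not lower it or let go.

Things in the scene. Friction and masses are not known exactly. Their poses are not given: they have to be found in the camera images.
- crib: Plywood board, 150 (x) x 126 (y) x 12 mm, fixed on the bench on the green mat; origin at the centre of its underside. Two light strips, 140 x 24 x 18 mm, are screwed on it along its x axis, centre lines at y = -45 and +45 mm, tops 30 mm above the origin. Black marks 24 mm wide on them at x = -45 and +45 mm show where the loose strips go (along y, centred at y = 0).
- crib_top (a point): Where the middle of the finished stack's top will be: over the board's centre, 48 mm above the board's underside (the mat is 3 mm thick). Same axes as the board.
- strip1_mid (a point): Centre (9 mm above its underside) of a loose dark wooden strip, 140 mm long (x axis), 24 mm wide (y), 18 mm high (z), 60 g; it starts flat on the bench at the far right, nearer to the robot.
- strip2_mid (a point): Centre of the other loose dark strip, of the same size and with the same axes; it starts flat on the bench at the far right, farther from the robot. Either strip may go on either pair of marks.
- vice_mid (a point): Middle of the bed of the small loose steel vice at the front left (a vice farther back is fixed and not meant), 26 mm above its flat underside. The vice is 52 mm wide (x axis), 186 mm long (y) and 54 mm high, about 0.6 kg, standing upright. From this point the bed runs 72.5 mm either way along y; a screw with a small tommy bar sticks out at the +y end to y = +114 mm.
- vice_jaw (a point): Centre of the vice's middle jaw block, 36.5 mm above the vice's underside, at y = +33.5 mm from vice_mid; same axes. The block does not move; 50 mm wide (x), 28 mm long (y), 31 mm high; good to grip across x from above. Another block, 45 mm long, as wide and high, has its centre at y = -50 mm from vice_mid.
- carton: Middle of the row that stands between the vice and the board: green carton, 71 (x) x 60 (y) x 50 mm high, loose; origin at the centre of its underside. The row runs along its x axis, about 230 mm long over all.
- low_carton: Low green carton, 71 x 70 x 30 mm high, loose, at one end of the row; origin at the centre of its underside.
- bottle: Cream oil bottle with a red spout, 42 mm in diameter, 118 mm high, loose, at the other end of the row; origin at the centre of its underside.
Mind the look-alikes: they are no part of the job. Leave any white look-alike of the carton alone.

How it is judged (in metres and radians):
On the way, in this order (a step that is already met when the one before it is completed fails the run):
1. one loose strip lies crosswise on a pair of marks, released ((((x of strip1_mid in the frame of crib between -0.057 and -0.033 m and y of strip1_mid in the frame of crib between -0.015 and 0.015 m and z of strip1_mid in the frame of crib between 0.035 and 0.043 m and angle between the x axis of strip1_mid and the y axis of crib, either way round below 0.15 rad) and contact force between the fingers and strip1 below 0.1 N) or ((x of strip1_mid in the frame of crib between 0.033 and 0.057 m and y of strip1_mid in the frame of crib between -0.015 and 0.015 m and z of strip1_mid in the frame of crib between 0.035 and 0.043 m and angle between the x axis of strip1_mid and the y axis of crib, either way round below 0.15 rad) and contact force between the fingers and strip1 below 0.1 N) or ((x of strip2_mid in the frame of crib between -0.057 and -0.033 m and y of strip2_mid in the frame of crib between -0.015 and 0.015 m and z of strip2_mid in the frame of crib between 0.035 and 0.043 m and angle between the x axis of strip2_mid and the y axis of crib, either way round below 0.15 rad) and contact force between the fingers and strip2 below 0.1 N) or ((x of strip2_mid in the frame of crib between 0.033 and 0.057 m and y of strip2_mid in the frame of crib between -0.015 and 0.015 m and z of strip2_mid in the frame of crib between 0.035 and 0.043 m and angle between the x axis of strip2_mid and the y axis of crib, either way round below 0.15 rad) and contact force between the fingers and strip2 below 0.1 N))), for 0.2 s.
2. both strips lie crosswise on the marks, released ((((x of strip1_mid in the frame of crib between -0.057 and -0.033 m and y of strip1_mid in the frame of crib between -0.015 and 0.015 m and z of strip1_mid in the frame of crib between 0.035 and 0.043 m and angle between the x axis of strip1_mid and the y axis of crib, either way round below 0.15 rad) and (x of strip2_mid in the frame of crib between 0.033 and 0.057 m and y of strip2_mid in the frame of crib between -0.015 and 0.015 m and z of strip2_mid in the frame of crib between 0.035 and 0.043 m and angle between the x axis of strip2_mid and the y axis of crib, either way round below 0.15 rad)) or ((x of strip1_mid in the frame of crib between 0.033 and 0.057 m and y of strip1_mid in the frame of crib between -0.015 and 0.015 m and z of strip1_mid in the frame of crib between 0.035 and 0.043 m and angle between the x axis of strip1_mid and the y axis of crib, either way round below 0.15 rad) and (x of strip2_mid in the frame of crib between -0.057 and -0.033 m and y of strip2_mid in the frame of crib between -0.015 and 0.015 m and z of strip2_mid in the frame of crib between 0.035 and 0.043 m and angle between the x axis of strip2_mid and the y axis of crib, either way round below 0.15 rad))) and contact force between the fingers and strip1 below 0.1 N and contact force between the fingers and strip2 below 0.1 N), for 0.2 s.
3. the vice is carried over the row of cartons and bottle (y of vice_mid in the frame of carton between -0.06 and 0.06 m and x of vice_mid in the frame of carton between -0.17 and 0.17 m and height (world z) of vice_mid above 0.08 m), for 0.04 s.
At the end, for the whole second after the job is handed in: Both strips lie released on opposite marks (12 mm across, 15 mm along, 0.15 rad). The vice is gripped, still, touching nothing else, bed middle within 20 mm (board x) and 15 mm (y) of the board centre, within 0.12 rad of lower strips and of level, underside 3 to 26 mm above the stack (all of step 2 and x of vice_mid in the frame of crib between -0.02 and 0.02 m and y of vice_mid in the frame of crib between -0.015 and 0.015 m and z of vice_mid in the frame of crib between 0.077 and 0.1 m and angle between the y axis of vice_mid and the x axis of crib, either way round below 0.12 rad and angle between vice_mid's own z axis and vertical below 0.12 rad and contact force between the fingers and vice above 1 N and contact force between vice and strip1 below 0.05 N and contact force between vice and strip2 below 0.05 N and contact force between vice and crib below 0.05 N and contact force between vice and carton below 0.05 N and contact force between vice and low_carton below 0.05 N and contact force between vice and bottle below 0.05 N and linear speed of vice below 0.02 m/s); the arm keeps its last pose, push and grip.
It fails at once if something in the row is shifted by more than 15 mm or tipped (distance of any of carton, low_carton, bottle from where it was at the start of the episode above 0.015 m or angle between any of carton, low_carton, bottle's own z axis and vertical above 0.3 rad).
It also fails if it takes over 72 s, if anything falls off the work surface, if the arm or the gripper's body presses on something with over 40 N, if the wrist force passes 120 N, or if a joint passes its speed limit or range.

## Working session

There is one attempt and no reset: what is moved stays moved. The work goes in short steps, Python scripts to look and compute and a shell command to move; the robot and the scene stay as the last step left them, time stands still between calls to the robot, and variables do not carry over. Pictures are saved under pics/ and viewed, and the job is handed in when it is done.

```bash
ls -la; mkdir -p pics; python3 - <<'E'
from station import sense,capture
import cv2,numpy as np
s=sense();print(s)
for n in ["scene","top","wrist"]:
    c=capture(n); cv2.imwrite(f"pics/{n}0.png",c["pixels"][:,:,::-1]); np.savez(f"pics/{n}0.npz",**c)
    print(n,{k:(v if not hasattr(v,'shape') or v.size<20 else v.shape) for k,v in c.items()})
E
```

```text
total 12
drwxr-xr-x  3 agent agent 4096 Dec  6 15:32 .
drwxr-xr-x 23 root  root  4096 Dec  6 15:32 ..
drwxr-xr-x  2 agent agent 4096 Dec  6 15:32 pics
{'time_s': 0.0, 'joints': array([ 9.12519050e+01,  2.20906933e+01,  3.80250683e-01, -2.98921398e-02,
       -6.84110462e+01, -1.48166837e+01]), 'joint_velocities': array([ 0.01200227, -0.05488663,  0.08762709,  0.06005284, -0.04825198,
       -0.01320254]), 'effort': array([-2.34521940e-04, -3.90667427e+01,  1.87405211e+01,  4.21981260e+00,
        1.10169168e-02, -1.98851349e-04]), 'tcp_pos': array([0.14642473, 0.60698711, 0.2214612 ]), 'ee_rot': array([[-2.34731205e-01, -9.72060219e-01, -4.38675442e-04],
       [-9.72057887e-01,  2.34731603e-01, -2.13042421e-03],
       [ 2.17387161e-03, -7.36591181e-05, -9.99997634e-01]]), 'wrist_force': array([-0.15444366,  0.67654646,  0.30028265]), 'moment': array([ 0.0181894 , -0.02290856, -0.01041843]), 'gripper_width': 1.0009317011739591}
scene {'pixels': (420, 560, 3), 'depth': (420, 560), 'fx': 505.2332711090192, 'fy': 505.2332711090192, 'cx': 276.63616562407424, 'cy': 217.11295535779277, 'k
[... 578 characters left out ...]
.02840092, -0.01227954,  0.08083207],
       [ 0.006028  , -0.21052138, -0.97757067,  1.45478715],
       [ 0.        ,  0.        ,  0.        ,  1.        ]])}
wrist {'pixels': (420, 560, 3), 'depth': (420, 560), 'fx': 351.09288367670115, 'fy': 351.09288367670115, 'cx': 277.93825911962426, 'cy': 204.49522861162055, 'k1': -0.06761133909383026, 'hand_eye': array([[ 9.99999963e-01,  1.13831683e-04,  2.46768648e-04,
        -2.89998994e-04],
       [-1.71805007e-04,  9.68369460e-01,  2.49520658e-01,
        -6.82437793e-02],
       [-2.10559866e-04, -2.49520691e-01,  9.68369444e-01,
        -1.62402502e-01],
       [ 0.00000000e+00,  0.00000000e+00,  0.00000000e+00,
         1.00000000e+00]])}
```

View pics/scene0.png

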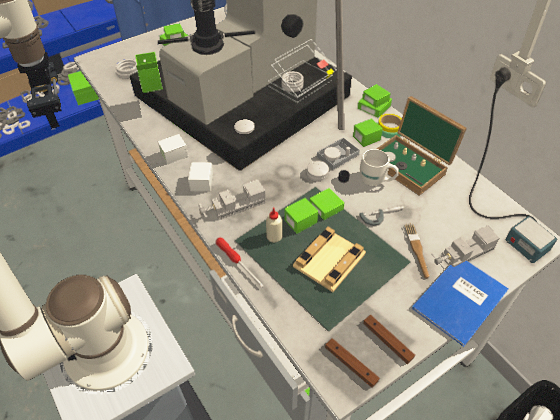

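View pics/top0.png

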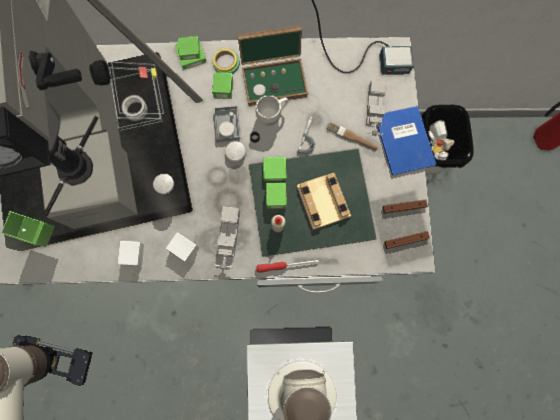

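View pics/wrist0.png

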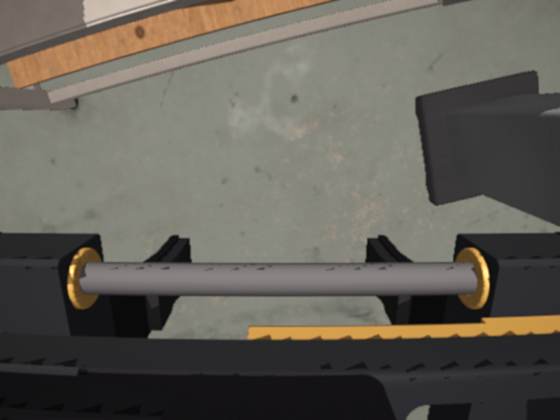

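The scene view shows dark strips at (350,362) and (388,338), the board at (330,258), the vice at (232,200), and the row of bottle (273,228) and cartons (301,215) and (326,203). The top view shows the strips at (405,208) and (406,242), the board at (325,200), and the vice at (229,238). The wrist view shows only floor.

```bash
cat > h.py <<'E'
import numpy as np,cv2
from station import sense,capture
def rays(c,uv):
    K=np.array([[c["fx"],0,c["cx"]],[0,c["fy"],c["cy"]],[0,0,1.]])
    p=cv2.undistortPoints(np.asarray(uv,float).reshape(-1,1,2),K,np.array([c["k1"],0,0,0,0.]))
    # convention: distorted = r*(1+k1 r^2), same as OpenCV
    p=p.reshape(-1,2); return np.c_[p,np.ones(len(p))]
def wfc(c,T=None): return c["world_from_camera"] if "world_from_camera" in c else T@c["hand_eye"]
def plane(c,uv,z,T=None):
    M=np.asarray(wfc(c,T)); d=rays(c,uv)@M[:3,:3].T; o=M[:3,3]
    return o+d*((z-o[2])/d[:,2])[:,None]
def cloud(c,T=None):
    h,w=c["depth"].shape; v,u=np.mgrid[:h,:w]
    r=rays(c,np.c_[u.ravel(),v.ravel()]); M=np.asarray(wfc(c,T))
    return ((r*c["depth"].reshape(-1,1))@M[:3,:3].T+M[:3,3]).reshape(h,w,3)
def tool(s):
    T=np.eye(4);T[:3,:3]=s["ee_rot"];T[:3,3]=s["tcp_pos"];return T
def load(f): return dict(np.load(f))
def rect(mask,c,z,T=None,minA=30):
    out=[]
    for k in cv2.findContours(mask.astype(np.uint8),cv2.RETR_EXTERNAL,cv2.CHAIN_APPROX_NONE)[0]:
        if cv2.contourArea(k)<minA: continue
        P=plane(c,k.reshape(-1,2),z,T)[:,:2]
        (x,y),(w,h),a=cv2.minAreaRect((P*1000).astype(np.float32))
        if w<h: w,h,a=h,w,a+90
        out.append((k.reshape(-1,2).mean(0).round(),np.round([x,y,w,h,((a+90)%180)-90],1)))
    return out
E
python3 - <<'E'
from h import *
for n in ["top","scene"]:
    c=load(f"pics/{n}0.npz"); hsv=cv2.cvtColor(c["pixels"],cv2.COLOR_RGB2HSV)
    H,S,V=[hsv[...,i].astype(int) for i in range(3)]
    P=cloud(c); 
    brown=((H<12)|(H>172))&(S>90)&(V<150)&(V>50)
    green=(H>45)&(H<70)&(S>150)
    wood=(H>12)&(H<30)&(S>60)&(V>150)
    for nm,m,z in [("brown",brown,.018),("green",green,.05),("wood",wood,.033)]:
        for r in rect(m,c,z,minA=60):
            u,v=r[0].astype(int); print(n,nm,r[0],r[1],"depthpt",P[v,u].round(4))
    img=cv2.resize(c["pixels"][:,:,::-1][140:290,200:450] if n=="top" else c["pixels"][:,:,::-1][170:400,180:430],None,fx=3 if n=="top" else 2.6,fy=3 if n=="top" else 2.6,interpolation=cv2.INTER_CUBIC)
    cv2.imwrite(f"pics/{n}0_crop.png",img)
E
```

```text
top brown [407. 240.] [ 449.7 -344.   139.5   23.4  -78.7] depthpt [ 0.4474 -0.3428  0.0254]
top brown [405. 206.] [ 556.2 -347.9  137.7   24.8  -83.5] depthpt [ 0.556  -0.3481  0.0181]
top brown [549. 133.] [ 802.5 -858.7  140.4   88.8  -10.4] depthpt [ 1.0272 -1.2798 -0.611 ]
top wood [338. 194.] [ 596.6 -136.5   81.    25.8   17.5] depthpt [ 0.5978 -0.1371  0.0297]
top wood [320. 198.] [579.3 -90.  149.2 124.3  17.3] depthpt [ 0.5914 -0.0826  0.0093]
top wood [224.  59.] [1071.5  214.6   80.4   74.6   88.1] depthpt [ 1.0905e+00  2.1790e-01 -5.0000e-04]
scene brown [354. 365.] [ 449.3 -349.1  140.1   29.3  -79.2] depthpt [ 0.0577 -0.6549  1.0775]
scene brown [388. 338.] [ 555.8 -352.3  140.2   30.4  -83.8] depthpt [ 0.5552 -0.3531  0.0199]
scene green [300. 221.] [570.   24.5  89.8  66.6 -49.2] depthpt [0.5762 0.0254 0.0502]
scene green [365. 132.] [960.1 200.1 100.3  95.8  -4.7] depthpt [0.9519 0.2024 0.0525]
scene green [373. 100.] [1080.9  310.9  117.6   87.1   33.5] depthpt [1.0744 0.3059 0.0597]
scene green [85. 92.] [296.4 933.5 149.5  64.5  89.7] depthpt [ 0.4391  1.837  -0.544 ]
scene green [148.  73.] [533.8 908.3 253.3  72.2  72.1] depthpt [0.4825 0.7435 0.1517]
scene wood [ 57. 335.] [-78.2  78.5 118.9  18.2 -83. ] depthpt [-0.0586 -0.0435  0.2015]
scene wood [421. 257.] [ 770.6 -236.2  115.6   23.9   64.1] depthpt [ 0.7852 -0.2262  0.0113]
scene wood [326. 257.] [ 577.6 -103.1  160.7  128.3   17.5] depthpt [ 0.5797 -0.0868  0.0137]
scene wood [276. 227.] [518.9  54.   84.3  34.1  68.2] depthpt [0.5022 0.0285 0.0735]
scene wood [177. 214.] [321.8 283.9 566.8  23.6  90. ] depthpt [ 0.4674  0.7452 -0.5437]
scene wood [389. 121.] [1066.7  215.4   96.4   70.8   35.3] depthpt [1.0901 0.2343 0.0122]
scene wood [437. 112.] [1235.9  165.6  229.5   17.8  -82. ] depthpt [1.0821 0.0551 0.1702]
```

View pics/top0_crop.png

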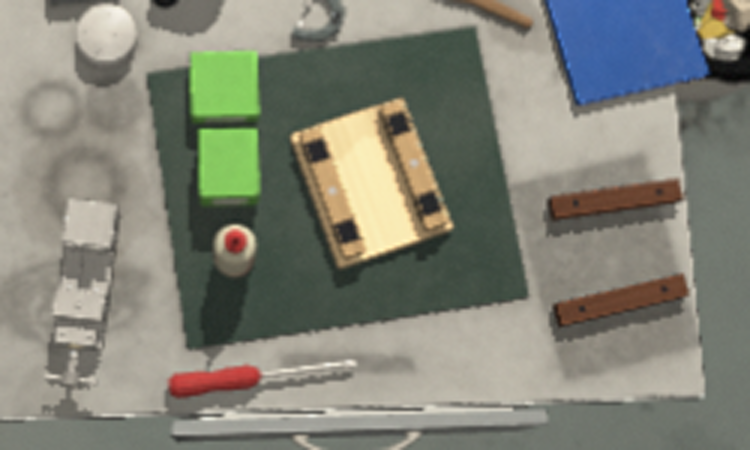

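View pics/scene0_crop.png

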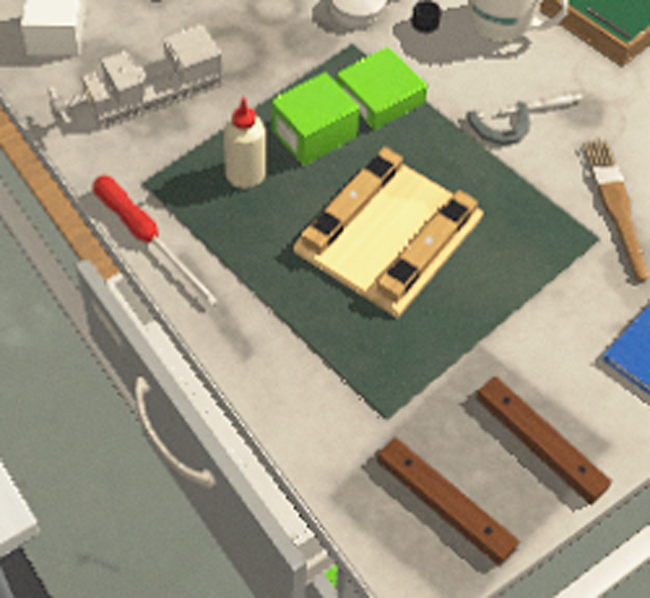

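The top crop shows the four black marks at about (316,150), (399,122), (347,231) and (428,203), with the vice's screw at the bottom (near-robot) end. Next I measure the marks, the row and the vice.

```bash
python3 - <<'E'
from h import *
for n in ["top","scene"]:
    c=load(f"pics/{n}0.npz"); hsv=cv2.cvtColor(c["pixels"],cv2.COLOR_RGB2HSV)
    H,S,V=[hsv[...,i].astype(int) for i in range(3)]
    P=cloud(c); X,Y,Z=P[...,0],P[...,1],P[...,2]
    reg=(abs(X-.58)<.09)&(abs(Y+.09)<.1)
    mk=(V<60)&reg&(Z>.02)
    for r in rect(mk,c,.033,minA=15): print(n,"mark",*r)
    green=(H>45)&(H<75)&(S>120)&(X<.8)&(X>.4)&(abs(Y)<.2)
    for nm,lo,hi,z in [("carton",.042,.06,.05),("low",.02,.038,.03)]:
        for r in rect(green&(Z>lo)&(Z<hi),c,z,minA=40): print(n,nm,*r)
    red=((H<6)|(H>174))&(S>150)&(Z>.07)&(X<.7)
    for r in rect(red,c,.11,minA=5): print(n,"spout",*r)
    reg=(X>.36)&(X<.72)&(Y>.09)&(Y<.22)&(S<60)
    for nm,lo,hi,z in [("vicetop",.045,.065,.052),("vicebed",.015,.035,.026),("viceall",.012,.065,.03)]:
        m=(reg&(Z>lo)&(Z<hi)).astype(np.uint8)
        m=cv2.morphologyEx(m,cv2.MORPH_CLOSE,np.ones((3,3)))
        for r in rect(m>0,c,z,minA=40): print(n,nm,*r)
E
```

```text
top mark [315. 217.] [526.6 -62.2  17.7  14.6  17. ]
top mark [343. 208.] [ 553.9 -148.5   15.9   14.9   14.8]
top mark [305. 190.] [613.  -35.5  16.4  13.9  15.5]
top mark [332. 181.] [ 639.6 -121.3   16.7   14.1   14.8]
top carton [276. 194.] [598.5  56.1  69.4  55.4  -1.6]
top low [274. 168.] [686.2  57.8  68.8  66.3  -1.5]
top spout [278. 220.] [505.4  54.2  17.1  15.6 -28. ]
top vicetop [228. 241.] [457.3 203.   33.4  30.2  88.4]
top vicetop [230. 214.] [539.6 196.2  49.5  46.   -1.6]
top vicebed [231. 230.] [485.7 199.2  61.9  40.3  -1.6]
top viceall [229. 237.] [474.  196.7 191.4  49.4  -0.5]
scene mark [334. 274.] [ 555.9 -149.    19.1   18.6   15.7]
scene mark [305. 256.] [529.  -63.1  18.8  17.6  15.4]
scene mark [354. 251.] [ 642.  -121.5   18.    17.2   13.5]
scene mark [325. 233.] [614.9 -35.1  18.4  18.  -73.1]
scene spout [273. 214.] [506.2  45.1  33.3  17.7  56.1]
scene vicetop [227. 200.] [456.  199.8  47.6  31.3  79.9]
scene vicetop [254. 189.] [537.2 193.5  56.7  48.4  82.7]
scene vicebed [238. 204.] [487.9 195.1 147.6  54.3  -6.4]
scene viceall [232. 202.] [474.3 200.6 196.7  85.   -3. ]
```

Marks, spaced 90.5 mm, put the board centre at about (0.584,-0.092) with its x axis at 17.5°. The row lies along world x at y≈0.056, with the bottle at x≈0.506. The vice's screw points toward the robot, with its middle near (0.488,0.197). First I turn the tool to match the strips.

```bash
cat >> h.py <<'E'
def go(x,y,z,yaw=None):
    """print remaining tool-frame shift (mm) and turn (rad) to a world target; yaw = desired world angle (deg) of tool x, mod 180"""
    s=sense();R=np.array(s["ee_rot"]);d=np.array([x,y,z])-s["tcp_pos"]
    a=np.degrees(np.arctan2(R[1,0],R[0,0]));out="t=%.2f tcp=%s yaw=%.2f g=%.3f F=%s"%(s["time_s"],np.round(s["tcp_pos"],4),a,s["gripper_width"],np.round(s["wrist_force"],1))
    print(out)
    if yaw is not None:
        dy=((yaw-a+90)%180)-90; print("turn rad (tool z): %.4f or %.4f"%(-np.radians(dy),-np.radians(dy-np.sign(dy)*180)))
        b=np.radians(a+dy); X=np.array([np.cos(b),np.sin(b),0]);Y=np.array([np.sin(b),-np.cos(b),0])
        print("shift mm after turn:",np.round([d@X*1e3,d@Y*1e3,-d[2]*1e3],1))
    print("shift mm now: ",np.round(R.T@d*1e3,1), "joints",np.round(s["joints"],1))
E
python3 -c "
from h import *
go(.45,-.345,.2,11.3)"
python3 -m crank '[[0,-0.04,0,0.11],[0,-0.04,0,0.11],[0,-0.04,0,0.11],[0,-0.03,0,0.11],[0,-0.03,0,0.11]]'
python3 -m crank '[[0,-0.03,0,0.11],[0,-0.03,0,0.11],[0,-0.03,0,0.11],[0,-0.0,0,0.11],[0,-0.0,0,0.11]]'
python3 -c "
from h import *
go(.45,.2,.2,11.3);go(.45,-.345,.2,11.3)"

```

```text
t=0.15 tcp=[0.1465 0.6071 0.2217] yaw=-103.58 g=0.998 F=[ 0.5 -0.2 -0.5]
turn rad (tool z): 1.1366 or -2.0050
shift mm after turn: [-111.  -993.1   21.7]
shift mm now:  [ 854.3 -518.5   23.2] joints [ 91.2  22.1   0.4  -0.  -68.4 -14.8]
time_s: 0.57
tcp_pos: [0.3093, 0.5311, 0.2219]
ee_rot: [[-0.712, -0.702, -0.0], [-0.702, 0.712, -0.001], [0.001, -0.0, -1.0]]
wrist_force: [-0.3, 0.9, -0.1]
gripper_width: 1.0
time_s: 0.98
tcp_pos: [0.3646, 0.4602, 0.2224]
ee_rot: [[-0.975, -0.224, -0.0], [-0.224, 0.975, -0.0], [0.0, -0.0, -1.0]]
wrist_force: [-1.1, -0.6, 0.1]
gripper_width: 0.999
t=0.98 tcp=[0.3646 0.4602 0.2224] yaw=-167.07 g=0.999 F=[-1.1 -0.6  0.1]
turn rad (tool z): 0.0284 or -3.1132
shift mm after turn: [ -32.7 -271.9   22.4]
shift mm now:  [ -25.  -272.7   22.5] joints [ 67.4  18.4  -5.   -0.  -66.6 -54.5]
t=0.98 tcp=[0.3646 0.4602 0.2224] yaw=-167.07 g=0.999 F=[-1.1 -0.6  0.1]
turn rad (tool z): 0.0284 or -3.1132
shift mm after turn: [  74.1 -806.4   22.4]
shift mm now:  [  97.  -803.9   22.8] joints [ 67.4  18.4  -5.   -0.  -66.6 -54.5]
```

```bash

python3 -m crank '[[0,-0.04,0,0.028],[0,-0.04,0,0],[0,-0.04,0,0],[0,-0.04,0,0],[0,-0.03,0,0]]'
python3 -m crank '[[0,0,0,0],[0,0,0,0]]'
python3 - <<'E'
from h import *
s=sense();c=capture("wrist");cv2.imwrite("pics/w1.png",c["pixels"][:,:,::-1]);np.savez("pics/w1.npz",T=tool(s),**c)
go(.45,-.345,.2,11.3)
E
```

```text
time_s: 1.4
tcp_pos: [0.4032, 0.2733, 0.2223]
ee_rot: [[-0.979, -0.204, -0.001], [-0.204, 0.979, -0.001], [0.001, -0.001, -1.0]]
wrist_force: [0.9, -0.6, 0.5]
gripper_width: 0.999
time_s: 1.57
tcp_pos: [0.4038, 0.2749, 0.2228]
ee_rot: [[-0.979, -0.202, 0.0], [-0.202, 0.979, 0.0], [-0.0, 0.0, -1.0]]
wrist_force: [-0.2, -0.6, 0.1]
gripper_width: 0.996
t=1.62 tcp=[0.4038 0.276  0.2227] yaw=-168.26 g=0.998 F=[-0.2  0.5  0.5]
turn rad (tool z): 0.0077 or -3.1339
shift mm after turn: [  76.4 -618.    22.7]
shift mm now:  [  81.1 -617.4   22.4] joints [ 53.4   8.7 -18.1  -0.  -63.2 -41.7]
```

View pics/w1.png

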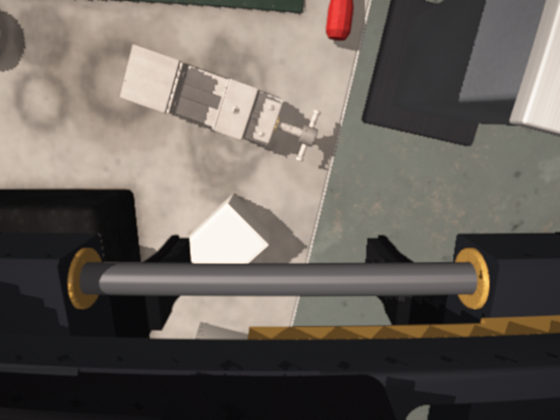

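The wrist view shows the loose vice: far block at (152,78), middle jaw at (238,108), screw at (300,135), and a white box at (228,240). I measure it now and move on to the strips.

```bash

python3 -m crank '[[0,-0.04,0,0.007],[0,-0.04,0,0],[0,-0.04,0,0],[0,-0.04,0,0],[0,-0.04,0,0]]'
python3 -m crank '[[0.01,-0.04,0,0],[0.01,-0.04,0,0],[0.01,-0.04,0,0],[0.01,-0.04,0,0],[0.01,-0.04,0,0]]'
python3 -m crank '[[0.01,-0.035,0,0],[0.01,-0.035,0,0],[0.01,-0.035,0,0],[0,-0.02,0,0],[0,0,0,0]]'
python3 - <<'E'
from h import *
go(.45,-.345,.2,11.3)
s=sense();c=capture("wrist");cv2.imwrite("pics/w2.png",c["pixels"][:,:,::-1]);np.savez("pics/w2.npz",T=tool(s),**c)
c=load("pics/w1.npz");T=c.pop("T");P=cloud(c,T);Z=P[...,2]
for (u,v) in [(152,78),(238,108),(195,92),(268,118),(207,90),(228,235),(60,30)]: print((u,v),P[v,u].round(4))
for lo,hi,z in [(.045,.06,.052),(.02,.032,.026),(.012,.06,.03)]:
    m=(Z>lo)&(Z<hi); m[170:]=False
    for r in rect(m,c,z,T,minA=60): print(lo,*r)
cv2.imwrite("pics/w1z.png",cv2.resize(c["pixels"][20:180,100:340,::-1],None,fx=3.3,fy=3.3,interpolation=cv2.INTER_CUBIC))
E
```

```text
time_s: 2.03
tcp_pos: [0.4438, 0.0799, 0.2226]
ee_rot: [[-0.98, -0.2, 0.0], [-0.2, 0.98, 0.0], [-0.0, 0.0, -1.0]]
wrist_force: [1.6, 0.3, -0.0]
gripper_width: 1.001
time_s: 2.45
tcp_pos: [0.4345, -0.1266, 0.2226]
ee_rot: [[-0.98, -0.2, 0.001], [-0.2, 0.98, 0.0], [-0.001, -0.0, -1.0]]
wrist_force: [1.2, -0.8, -0.3]
gripper_width: 1.0
time_s: 2.87
tcp_pos: [0.4306, -0.2566, 0.2219]
ee_rot: [[-0.981, -0.195, -0.0], [-0.195, 0.981, -0.001], [0.001, -0.001, -1.0]]
wrist_force: [0.1, 0.5, -0.6]
gripper_width: 0.998
t=2.87 tcp=[ 0.4306 -0.2566  0.2219] yaw=-168.76 g=0.998 F=[ 0.1  0.5 -0.6]
turn rad (tool z): -0.0011 or 3.1405
shift mm after turn: [ -1.7 -90.5  21.9]
shift mm now:  [ -1.8 -90.5  21.9] joints [-12.2  10.  -16.6   0.  -63.4  23.4]
(152, 78) [0.537  0.1993 0.0526]
(238, 108) [0.4549 0.2103 0.0542]
(195, 92) [0.5068 0.2034 0.008 ]
(268, 118) [0.4266 0.2138 0.0424]
(207, 90) [0.4924 0.1994 0.0202]
(228, 235) [0.4435 0.3347 0.0499]
(60, 30) [ 6.600e-01  1.671e-01 -1.000e-04]
0.045 [235. 108.] [458.  211.9  49.2  30.   82. ]
0.045 [151.  79.] [538.  200.9  50.2  49.6  82.1]
0.02 [267. 100.] [433.3 197.   31.8  16.7  26.6]
0.02 [200.  96.] [497.3 206.3  49.6  40.8  82.7]
0.02 [340.  18.] [379.1 108.7  33.7  20.2 -83.9]
0.012 [229. 107.] [474.8 210.6 196.8  53.5  -8.2]
0.012 [339.  18.] [379.5 111.2  36.8  24.1 -84.5]
```

View pics/w1z.png

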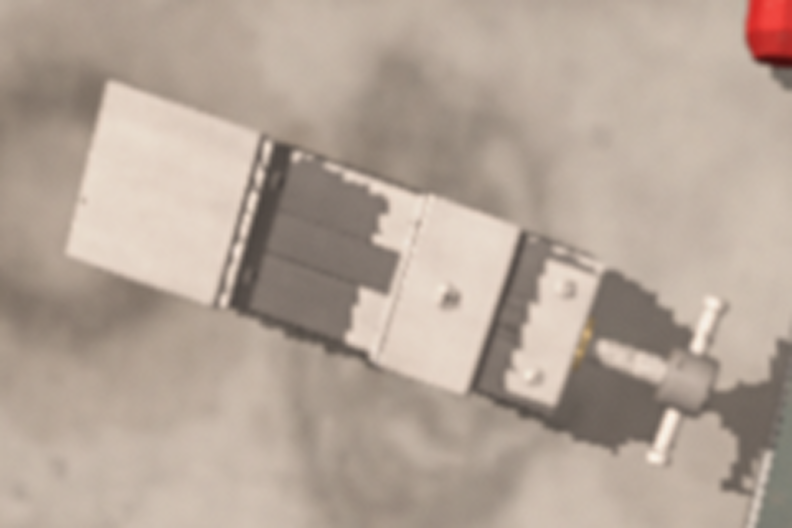

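View pics/w2.png

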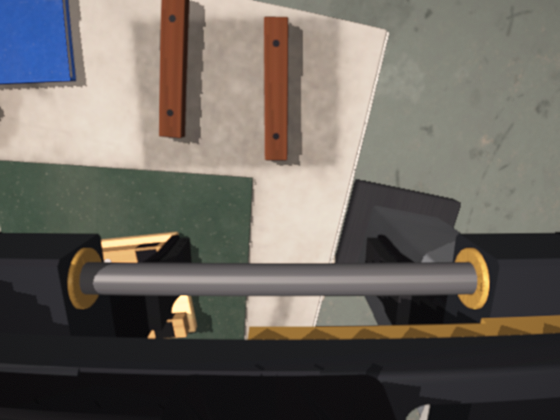

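The wrist view shows the near strip from (276,17) to (276,160), almost parallel to the tool's y, and the far strip around (173,68).

```bash
cat >> h.py <<'E'
def brown(c):
    hsv=cv2.cvtColor(c["pixels"],cv2.COLOR_RGB2HSV);H,S,V=[hsv[...,i].astype(int) for i in range(3)]
    return ((H<12)|(H>172))&(S>90)&(V>40)
E
python3 - <<'E'
from h import *
c=load("pics/w2.npz");T=c.pop("T");P=cloud(c,T)
m=brown(c);m[225:]=False;m=cv2.morphologyEx((m&(P[...,2]>.012)).astype(np.uint8),cv2.MORPH_CLOSE,np.ones((5,5)))
for r in rect(m>0,c,.018,T,minA=200): print(*r, P[int(r[0][1]),int(r[0][0])].round(4))
E
```

```text
[276.  88.] [ 451.1 -345.7  137.8   23.3  -79.2] [ 0.4511 -0.348   0.019 ]
[172.  67.] [ 555.9 -345.4  132.1   26.5  -83. ] [ 0.5563 -0.3484  0.0192]
```

```bash

python3 -m crank '[[0,-0.03,0.03,0.007],[-0.001,-0.03,0.03,0],[-0.001,-0.03,0.03,0],[0,0,0.03,0],[0,0,0.02,0]]' 0.06
python3 -m crank '[[0,0,0,0],[0,0,0,0]]'
python3 - <<'E'
from h import *
go(.451,-.3457,.003,10.8)
s=sense();c=capture("wrist");cv2.imwrite("pics/w3.png",c["pixels"][:,:,::-1]);np.savez("pics/w3.npz",T=tool(s),**c)
E
```

```text
time_s: 3.33
tcp_pos: [0.448, -0.3394, 0.0806]
ee_rot: [[-0.982, -0.191, -0.004], [-0.191, 0.982, 0.002], [0.003, 0.003, -1.0]]
wrist_force: [-0.9, -0.4, -0.2]
gripper_width: 0.731
time_s: 3.5
tcp_pos: [0.4486, -0.3392, 0.0834]
ee_rot: [[-0.981, -0.193, -0.003], [-0.193, 0.981, 0.001], [0.002, 0.001, -1.0]]
wrist_force: [-0.4, 1.1, 1.0]
gripper_width: 0.699
t=3.50 tcp=[ 0.4486 -0.3392  0.0834] yaw=-168.87 g=0.699 F=[-0.4  1.1  1. ]
turn rad (tool z): 0.0058 or -3.1358
shift mm after turn: [-1.1 -6.8 80.4]
shift mm now:  [-1.3 -6.9 80.4] joints [-20.6  24.1 -18.7   0.  -47.4  31.7]
```

View pics/w3.png

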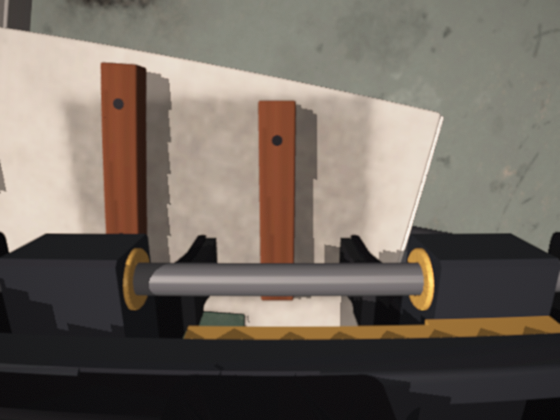

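The strip at column 277 sits centred between the fingers. Descending.

```bash

python3 -m crank '[[-0.001,-0.007,0.025,0.006],[0,0,0.025,0],[0,0,0.02,0],[0,0,0.008,0],[0,0,0,0]]'
python3 -c "
from h import *
go(.451,-.3457,.003,10.8)"
```

```text
time_s: 3.97
tcp_pos: [0.4509, -0.3465, 0.0062]
ee_rot: [[-0.983, -0.186, -0.001], [-0.186, 0.983, 0.0], [0.001, 0.0, -1.0]]
wrist_force: [-0.1, -0.8, -0.9]
gripper_width: 0.689
t=3.97 tcp=[ 0.4509 -0.3465  0.0062] yaw=-169.27 g=0.689 F=[-0.1 -0.8 -0.9]
turn rad (tool z): -0.0013 or 3.1403
shift mm after turn: [-0.3  0.8  3.2]
shift mm now:  [-0.3  0.8  3.2] joints [-21.2  30.7 -21.7   0.  -37.7  31.9]
```

```bash

python3 -m crank '[[0,0.001,0.003,0],[0,0,0,0]]'
python3 -m crank '[[0,0,0,0],[0,0,0,0],[0,0,0,0],[0,0,0,0],[0,0,0,0]]' 0.015
python3 -m crank '[[0,0,0,0],[0,0,0,0],[0,0,0,0],[0,0,0,0],[0,0,0,0]]'

```

```text
time_s: 4.13
tcp_pos: [0.4516, -0.3463, 0.0048]
ee_rot: [[-0.983, -0.186, 0.003], [-0.186, 0.983, -0.001], [-0.003, -0.002, -1.0]]
wrist_force: [-0.5, -0.4, -0.6]
gripper_width: 0.689
time_s: 4.55
tcp_pos: [0.4505, -0.3463, 0.0035]
ee_rot: [[-0.983, -0.185, 0.0], [-0.185, 0.983, -0.0], [-0.0, -0.0, -1.0]]
wrist_force: [0.1, -0.3, 0.2]
gripper_width: 0.399
time_s: 4.97
tcp_pos: [0.4504, -0.3462, 0.0032]
ee_rot: [[-0.983, -0.185, 0.0], [-0.185, 0.983, -0.0], [0.0, -0.0, -1.0]]
wrist_force: [0.2, 0.7, 1.0]
gripper_width: 0.274
```

Gripped: the opening of 23.8 mm matches the 24 mm strip. Lifting and carrying it to the nearer pair of marks at (0.541,-0.106).

```bash

python3 -m crank '[[0,0,-0.03,0],[0,0,-0.04,0],[0,0,-0.03,0],[0,0,0,0]]'
python3 -c "
from h import *
go(.5413,-.1057,.1,17.5)"
```

```text
time_s: 5.3
tcp_pos: [0.4544, -0.3484, 0.11]
ee_rot: [[-0.982, -0.187, 0.012], [-0.187, 0.982, -0.007], [-0.01, -0.009, -1.0]]
wrist_force: [1.0, -0.5, -1.4]
gripper_width: 0.276
t=5.30 tcp=[ 0.4544 -0.3484  0.11  ] yaw=-169.24 g=0.276 F=[ 1.  -0.5 -1.4]
turn rad (tool z): -0.1177 or 3.0239
shift mm after turn: [-155.9  205.3   10. ]
shift mm now:  [-130.6  222.3    9.3] joints [-21.2  22.7 -16.4   0.1 -50.2  31.9]
```

```bash

python3 -m crank '[[0,0,0,-0.0588],[0,0,0,-0.0588],[-0.026,0.033,0,0],[-0.026,0.033,0,0],[-0.026,0.033,0,0]]'
python3 -m crank '[[-0.026,0.033,0,0],[-0.026,0.033,0,0],[-0.022,0.03,0,0],[0,0.009,0,0],[0,0,0,0]]'
python3 -m crank '[[0,0,0,0],[0,0,0,0]]'
python3 - <<'E'
from h import *
go(.5413,-.1057,.037,17.5)
s=sense();c=capture("wrist");cv2.imwrite("pics/w4.png",c["pixels"][:,:,::-1]);np.savez("pics/w4.npz",T=tool(s),**c)
c=capture("top");cv2.imwrite("pics/t4.png",cv2.resize(c["pixels"][140:290,200:450,::-1],None,fx=3,fy=3,interpolation=cv2.INTER_CUBIC))
E
```

```text
time_s: 5.72
tcp_pos: [0.4946, -0.2285, 0.1027]
ee_rot: [[-0.955, -0.297, -0.0], [-0.297, 0.955, 0.0], [0.0, 0.0, -1.0]]
wrist_force: [1.5, -0.3, -1.0]
gripper_width: 0.273
time_s: 6.13
tcp_pos: [0.5337, -0.105, 0.1027]
ee_rot: [[-0.953, -0.303, -0.001], [-0.303, 0.953, 0.0], [0.001, 0.001, -1.0]]
wrist_force: [-0.3, -0.4, -0.2]
gripper_width: 0.272
time_s: 6.3
tcp_pos: [0.5333, -0.1083, 0.1029]
ee_rot: [[-0.954, -0.298, -0.001], [-0.298, 0.954, -0.0], [0.001, 0.0, -1.0]]
wrist_force: [-0.1, -0.4, -0.8]
gripper_width: 0.273
t=6.30 tcp=[ 0.5333 -0.1083  0.1029] yaw=-162.65 g=0.273 F=[-0.1 -0.4 -0.8]
turn rad (tool z): -0.0026 or 3.1390
shift mm after turn: [-8.4  0.1 65.9]
shift mm now:  [-8.4  0.1 65.9] joints [  5.6  21.1 -20.2  -0.  -48.8  11.8]
```

View pics/w4.png

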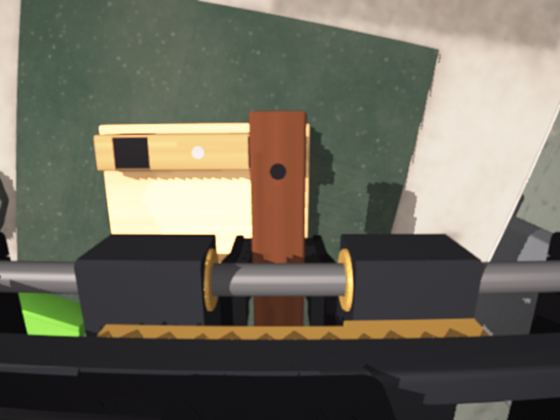

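View pics/t4.png

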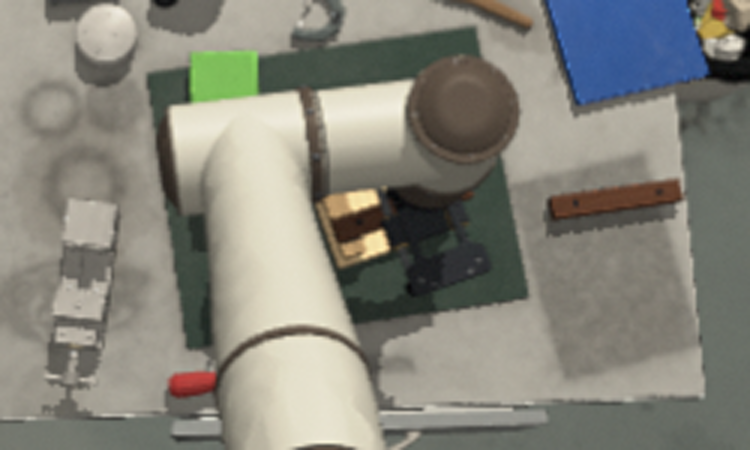

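The wrist view shows the strip held at column 278 over the light strip, with the far mark of the other pair visible at (131,153). I check that mark and the strip's end against the plan.

```bash
python3 - <<'E'
from h import *
c=load("pics/w4.npz");T=c.pop("T");P=cloud(c,T)
g=c["pixels"].max(2)
m=(g<60);m[:130]=0;m[175:]=0;m[:,:100]=0;m[:,160:]=0
for r in rect(m,c,.033,T): print("mark",*r)
zt=.1029+.0148
ks=[(250,111),(306,111)]
print("end corners", plane(c,ks,zt,T).round(4), P[113,278].round(4),zt)
# light strip edges angle: board lower strip
m=brown(c);m[:100]=0;m[235:]=0
H=cv2.cvtColor(c["pixels"],cv2.COLOR_RGB2HSV)
m&=(P[...,2]>.09)&(P[...,2]<.13)
for r in rect(m,c,zt,T,100): print("strip",*r)
E
```

```text
mark [131. 153.] [ 640.4 -120.3   21.9   18.7   16.7]
end corners [[ 0.5652 -0.171   0.1177]
 [ 0.5434 -0.1778  0.1177]] [ 0.554  -0.1736  0.1176] 0.1177
strip [277. 172.] [ 546.8 -149.    53.    23.5  -72.6]
```

```bash

python3 -m crank '[[-0.008,0,0.015,-0.003],[0,0,0.02,0],[0,0,0.015,0],[0,0,0.008,0],[0,0,0,0]]'
python3 -m crank '[[0,0,0,0],[0,0,0,0]]'
python3 -c "
from h import *
go(.5413,-.1057,.037,17.5)"
```

```text
time_s: 6.82
tcp_pos: [0.5398, -0.1063, 0.0433]
ee_rot: [[-0.954, -0.3, -0.004], [-0.3, 0.954, -0.0], [0.004, 0.001, -1.0]]
wrist_force: [0.3, 0.1, 0.1]
gripper_width: 0.273
time_s: 6.98
tcp_pos: [0.5422, -0.1057, 0.0461]
ee_rot: [[-0.953, -0.302, 0.002], [-0.302, 0.953, -0.0], [-0.002, -0.001, -1.0]]
wrist_force: [-0.6, -0.8, -0.1]
gripper_width: 0.268
t=6.98 tcp=[ 0.5422 -0.1057  0.0461] yaw=-162.45 g=0.268 F=[-0.6 -0.8 -0.1]
turn rad (tool z): 0.0009 or -3.1407
shift mm after turn: [0.8 0.3 9.1]
shift mm now:  [0.9 0.3 9.1] joints [  5.8  26.1 -22.4   0.  -41.5  11.7]
```

```bash

python3 -m crank '[[0.001,0,0.005,0],[0,0,0.003,0],[0,0,0,0],[0,0,0,0]]'
python3 -m crank '[[0,0,0.001,0],[0,0,0,0],[0,0,0,0]]'
python3 -c "
from h import *
go(.5413,-.1057,.037,17.5)"
```

```text
time_s: 7.32
tcp_pos: [0.5404, -0.1056, 0.0372]
ee_rot: [[-0.953, -0.302, -0.0], [-0.302, 0.953, -0.0], [0.0, -0.0, -1.0]]
wrist_force: [0.4, -0.1, -0.1]
gripper_width: 0.271
time_s: 7.57
tcp_pos: [0.5408, -0.1056, 0.0366]
ee_rot: [[-0.953, -0.302, 0.001], [-0.302, 0.953, -0.0], [-0.001, -0.0, -1.0]]
wrist_force: [-1.1, 0.6, 2.5]
gripper_width: 0.272
t=7.57 tcp=[ 0.5408 -0.1056  0.0366] yaw=-162.41 g=0.272 F=[-1.1  0.6  2.5]
turn rad (tool z): 0.0015 or -3.1401
shift mm after turn: [-0.4 -0.3 -0.4]
shift mm now:  [-0.4 -0.3 -0.4] joints [  5.8  26.8 -23.    0.  -40.2  11.8]
```

Light contact (2.5 N) at the expected height. Releasing and rising.

```bash

python3 -m crank '[[0,0,0,0],[0,0,0,0],[0,0,0,0],[0,0,0,0],[0,0,0,0]]' 0.06
python3 -m crank '[[0,0,-0.02,0],[0,0,-0.04,0],[0,0,-0.04,0],[0,0,-0.03,0],[0,0,0,0]]'
python3 - <<'E'
from h import *
go(.556,-.3454,.1,7)
s=sense();c=capture("wrist");cv2.imwrite("pics/w5.png",c["pixels"][:,:,::-1]);np.savez("pics/w5.npz",T=tool(s),**c)
E
```

```text
time_s: 7.98
tcp_pos: [0.5404, -0.1056, 0.0361]
ee_rot: [[-0.953, -0.302, -0.0], [-0.302, 0.953, 0.0], [0.0, 0.0, -1.0]]
wrist_force: [-0.3, 0.6, -0.2]
gripper_width: 0.566
time_s: 8.4
tcp_pos: [0.5449, -0.1059, 0.1737]
ee_rot: [[-0.953, -0.303, 0.015], [-0.303, 0.953, -0.001], [-0.014, -0.005, -1.0]]
wrist_force: [1.1, -0.5, 0.1]
gripper_width: 0.687
t=8.40 tcp=[ 0.5449 -0.1059  0.1737] yaw=-162.34 g=0.687 F=[ 1.1 -0.5  0.1]
turn rad (tool z): 0.1860 or -2.9556
shift mm after turn: [  18.1 -239.1   73.7]
shift mm now:  [  63.  -231.2   74. ] joints [  5.8  17.2 -14.3   0.2 -57.6  11.8]
```

View pics/w5.png

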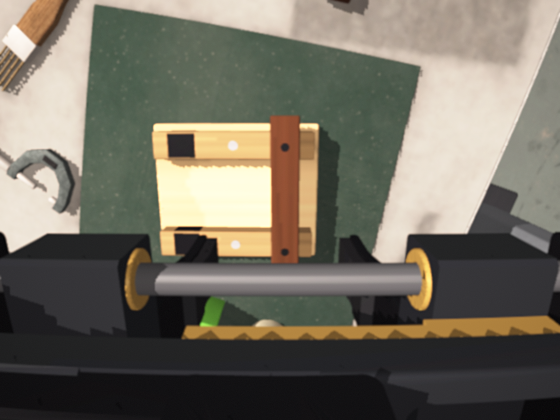

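Strip 1 lies across both light strips, covering the near marks: dowels at (285,147) and (285,252), free marks at (181,146) and (189,241). Now strip 2.

```bash

python3 -m crank '[[0,0,0,0.093],[0,0,0,0.093],[0.003,-0.04,0,0],[0.003,-0.04,0,0],[0.003,-0.04,0,0]]'
python3 -m crank '[[0.003,-0.04,0.01,0],[0.003,-0.03,0.02,0],[0.003,0,0.02,0],[0,0,0,0],[0,0,0,0]]'
python3 - <<'E'
from h import *
s=sense();c=capture("wrist");cv2.imwrite("pics/w6.png",c["pixels"][:,:,::-1]);T=tool(s)
P=cloud(c,T);m=brown(c);m[225:]=False;m=cv2.morphologyEx((m&(P[...,2]>.012)).astype(np.uint8),cv2.MORPH_CLOSE,np.ones((5,5)))
for r in rect(m>0,c,.018,T,minA=200): print(*r, P[int(r[0][1]),int(r[0][0])].round(4))
go(.556,-.3454,.004,6.7)
E
```

```text
time_s: 8.87
tcp_pos: [0.5454, -0.2263, 0.1648]
ee_rot: [[-0.992, -0.123, -0.002], [-0.123, 0.992, 0.001], [0.002, 0.001, -1.0]]
wrist_force: [0.9, -0.2, 0.2]
gripper_width: 0.693
time_s: 9.28
tcp_pos: [0.5438, -0.2962, 0.1139]
ee_rot: [[-0.993, -0.119, -0.005], [-0.119, 0.993, 0.001], [0.005, 0.002, -1.0]]
wrist_force: [0.3, 0.0, 0.1]
gripper_width: 0.69
[267. 127.] [ 558.  -349.1  137.6   23.5  -83.6] [ 0.5586 -0.3537  0.0186]
t=9.33 tcp=[ 0.5453 -0.2961  0.1157] yaw=-173.05 g=0.690 F=[ 0.6  0.7 -0.2]
turn rad (tool z): 0.0043 or -3.1373
shift mm after turn: [ -4.9 -50.2 111.7]
shift mm now:  [ -4.9 -50.3 111.7] joints [-13.6  26.8  -8.3   0.  -55.   20.5]
```

View pics/w6.png

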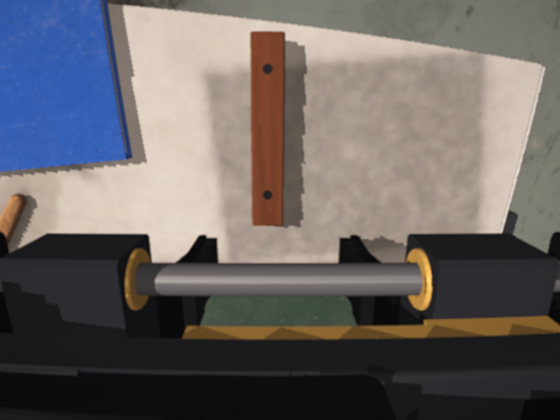

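The strip runs from (267,32) to (267,226), with dowels at (267,69) and (267,195). I use the blended centre (0.5575,-0.3485).

```bash
python3 -c "
from h import *
go(.5575,-.3485,.0035,6.5)"
python3 -m crank '[[-0.003,-0.027,0.02,0.006],[-0.003,-0.026,0.02,0],[0,0,0.025,0],[0,0,0.02,0],[0,0,0,0]]'
python3 -c "
from h import *
go(.5575,-.3485,.0035,6.5)"
```

```text
t=9.33 tcp=[ 0.5453 -0.2961  0.1157] yaw=-173.05 g=0.690 F=[ 0.6  0.7 -0.2]
turn rad (tool z): 0.0078 or -3.1338
shift mm after turn: [ -6.2 -53.5 112.2]
shift mm now:  [ -6.  -53.5 112.2] joints [-13.6  26.8  -8.3   0.  -55.   20.5]
time_s: 9.75
tcp_pos: [0.5559, -0.3465, 0.0279]
ee_rot: [[-0.993, -0.115, -0.006], [-0.115, 0.993, 0.003], [0.006, 0.004, -1.0]]
wrist_force: [-1.3, 0.1, -1.0]
gripper_width: 0.693
t=9.75 tcp=[ 0.5559 -0.3465  0.0279] yaw=-173.41 g=0.693 F=[-1.3  0.1 -1. ]
turn rad (tool z): 0.0015 or -3.1401
shift mm after turn: [-1.4 -2.2 24.4]
shift mm now:  [-1.5 -2.3 24.4] joints [-17.8  35.5  -7.3  -0.1 -47.6  24.5]
```

```bash

python3 -m crank '[[0,-0.002,0.01,0],[0,0,0.01,0],[0,0,0,0],[0,0,0,0],[0,0,0,0]]'
python3 -c "
from h import *
go(.5575,-.3485,.0035,6.5)"
```

```text
time_s: 10.17
tcp_pos: [0.5587, -0.3503, 0.0123]
ee_rot: [[-0.993, -0.115, 0.002], [-0.115, 0.993, -0.001], [-0.002, -0.001, -1.0]]
wrist_force: [0.5, 0.1, 0.2]
gripper_width: 0.692
t=10.17 tcp=[ 0.5587 -0.3503  0.0123] yaw=-173.39 g=0.692 F=[0.5 0.1 0.2]
turn rad (tool z): 0.0019 or -3.1397
shift mm after turn: [0.9 2.  8.8]
shift mm now:  [1.  2.  8.8] joints [-18.1  36.7  -7.7   0.  -45.5  24.7]
```

```bash

python3 -m crank '[[0.001,0.002,0.005,0],[0,0,0.004,0],[0,0,0,0],[0,0,0,0]]'
python3 -m crank '[[0,0,0,0],[0,0,0,0],[0,0,0,0],[0,0,0,0],[0,0,0,0]]' 0.015
python3 -m crank '[[0,0,0,0],[0,0,0,0],[0,0,0,0],[0,0,0,0],[0,0,0,0]]'
python3 -c "
from h import *
go(.5575,-.3485,.0035,6.5)"
```

```text
time_s: 10.5
tcp_pos: [0.5564, -0.3483, 0.0019]
ee_rot: [[-0.993, -0.114, -0.001], [-0.114, 0.993, 0.0], [0.001, 0.0, -1.0]]
wrist_force: [-0.4, -0.2, 0.1]
gripper_width: 0.689
time_s: 10.92
tcp_pos: [0.5567, -0.3485, 0.0023]
ee_rot: [[-0.993, -0.114, 0.0], [-0.114, 0.993, -0.0], [-0.0, -0.0, -1.0]]
wrist_force: [-0.4, 0.0, 0.3]
gripper_width: 0.395
time_s: 11.33
tcp_pos: [0.5567, -0.3484, 0.0022]
ee_rot: [[-0.993, -0.114, 0.0], [-0.114, 0.993, -0.0], [-0.0, -0.0, -1.0]]
wrist_force: [1.1, 0.0, 0.1]
gripper_width: 0.275
t=11.33 tcp=[ 0.5567 -0.3484  0.0022] yaw=-173.43 g=0.275 F=[1.1 0.  0.1]
turn rad (tool z): 0.0012 or -3.1404
shift mm after turn: [-0.8 -0.1 -1.3]
shift mm now:  [-0.8 -0.1 -1.3] joints [-18.   37.3  -8.4   0.  -44.4  24.5]
```

Gripped (23.9 mm). Carrying it to the farther pair at (0.627,-0.078).

```bash

python3 -m crank '[[0,0,-0.03,0],[0,0,-0.04,0],[0,0,-0.03,-0.05],[0,0,0,-0.07],[0,0,0,-0.07]]'
python3 -c "
from h import *
go(.6274,-.0783,.1,17.5)"
```

```text
time_s: 11.75
tcp_pos: [0.5581, -0.3489, 0.1053]
ee_rot: [[-0.953, -0.303, 0.005], [-0.303, 0.953, -0.002], [-0.005, -0.003, -1.0]]
wrist_force: [-0.6, -0.8, -1.8]
gripper_width: 0.274
t=11.75 tcp=[ 0.5581 -0.3489  0.1053] yaw=-162.35 g=0.274 F=[-0.6 -0.8 -1.8]
turn rad (tool z): 0.0026 or -3.1389
shift mm after turn: [-147.5  237.2    5.3]
shift mm now:  [-148.1  236.9    5.2] joints [-18.   30.5  -3.4   0.  -55.7  35.6]
```

```bash

python3 -m crank '[[-0.021,0.034,0,0.003],[-0.021,0.034,0,0],[-0.021,0.034,0,0],[-0.021,0.034,0,0],[-0.021,0.034,0,0]]'
python3 -m crank '[[-0.021,0.034,0,0],[-0.021,0.033,0,0],[0,0,0,0],[0,0,0,0],[0,0,0,0]]'
python3 - <<'E'
from h import *
go(.6274,-.0783,.036,17.5)
s=sense();c=capture("wrist");cv2.imwrite("pics/w7.png",c["pixels"][:,:,::-1]);np.savez("pics/w7.npz",T=tool(s),**c)
E
```

```text
time_s: 12.17
tcp_pos: [0.6062, -0.1532, 0.1021]
ee_rot: [[-0.955, -0.297, -0.0], [-0.297, 0.955, 0.0], [0.0, 0.0, -1.0]]
wrist_force: [1.2, -0.3, -0.8]
gripper_width: 0.273
time_s: 12.58
tcp_pos: [0.6261, -0.0783, 0.1019]
ee_rot: [[-0.955, -0.298, -0.001], [-0.298, 0.955, -0.0], [0.001, 0.0, -1.0]]
wrist_force: [0.7, 0.2, -1.3]
gripper_width: 0.273
t=12.58 tcp=[ 0.6261 -0.0783  0.1019] yaw=-162.69 g=0.273 F=[ 0.7  0.2 -1.3]
turn rad (tool z): -0.0032 or 3.1384
shift mm after turn: [-1.2 -0.4 65.9]
shift mm now:  [-1.3 -0.4 65.9] joints [  7.5  28.5  -7.6  -0.  -54.    9.8]
```

View pics/w7.png

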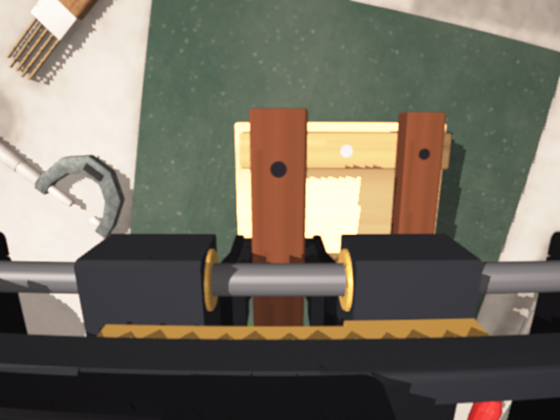

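The held strip (column 279) hangs over the far pair, with the placed one parallel at column 420. Lowering.

```bash

python3 -m crank '[[-0.001,0,0.015,-0.003],[0,0,0.02,0],[0,0,0.015,0],[0,0,0.005,0],[0,0,0,0]]'
python3 -m crank '[[0,0,0,0],[0,0,0,0]]'
python3 -c "
from h import *
go(.6274,-.0783,.0355,17.5)"
```

```text
time_s: 13.05
tcp_pos: [0.626, -0.0797, 0.0456]
ee_rot: [[-0.955, -0.298, -0.004], [-0.298, 0.955, -0.0], [0.004, 0.001, -1.0]]
wrist_force: [0.2, 0.4, -0.7]
gripper_width: 0.271
time_s: 13.22
tcp_pos: [0.6283, -0.0787, 0.0484]
ee_rot: [[-0.954, -0.299, 0.002], [-0.299, 0.954, -0.0], [-0.002, -0.001, -1.0]]
wrist_force: [0.0, -0.8, -0.7]
gripper_width: 0.276
t=13.22 tcp=[ 0.6283 -0.0787  0.0484] yaw=-162.58 g=0.276 F=[ 0.  -0.8 -0.7]
turn rad (tool z): -0.0014 or 3.1402
shift mm after turn: [ 0.7  0.7 12.9]
shift mm now:  [ 0.7  0.7 12.9] joints [  7.5  32.1 -10.3   0.  -47.5   9.9]
```

```bash

python3 -m crank '[[0,0,0.005,0],[0,0,0.005,0],[0,0,0.002,0],[0,0,0,0],[0,0,0,0]]'
python3 -m crank '[[0,0,0.001,0],[0,0,0,0],[0,0,0,0]]'
python3 -c "
from h import *
go(.6274,-.0783,.0355,17.5)"
```

```text
time_s: 13.63
tcp_pos: [0.6275, -0.0781, 0.0356]
ee_rot: [[-0.954, -0.3, 0.0], [-0.3, 0.954, -0.0], [-0.0, -0.0, -1.0]]
wrist_force: [-0.9, 0.6, 2.7]
gripper_width: 0.273
time_s: 13.88
tcp_pos: [0.6275, -0.0781, 0.0356]
ee_rot: [[-0.954, -0.3, 0.0], [-0.3, 0.954, -0.0], [-0.0, -0.0, -1.0]]
wrist_force: [-3.8, 1.0, 8.3]
gripper_width: 0.271
t=13.88 tcp=[ 0.6275 -0.0781  0.0356] yaw=-162.51 g=0.271 F=[-3.8  1.   8.3]
turn rad (tool z): -0.0002 or 3.1414
shift mm after turn: [ 0.2 -0.2  0.1]
shift mm now:  [ 0.2 -0.2  0.1] joints [  7.6  33.  -10.9   0.  -46.1   9.9]
```

Seated at the expected height. Releasing, rising and checking.

```bash

python3 -m crank '[[0,0,-0.001,0],[0,0,0,0],[0,0,0,0],[0,0,0,0],[0,0,0,0]]' 0.06
python3 -m crank '[[0,0,-0.02,0],[0,0,-0.04,0],[0,0,-0.04,0],[0,0,-0.04,0],[0.02,0,-0.03,0]]'
python3 -m crank '[[0.02,0.02,-0.02,0],[0.02,-0.02,0,0],[0,-0.02,0,0],[0,0,0,0],[0,0,0,0]]'
python3 - <<'E'
from h import *
go(.456,.21,.21,82)
s=sense();c=capture("wrist");cv2.imwrite("pics/w8.png",c["pixels"][:,:,::-1]);T=tool(s);np.savez("pics/w8.npz",T=T,**c)
P=cloud(c,T);m=brown(c)&(P[...,2]>.04)&(P[...,2]<.06);m[225:]=0
for r in rect(m,c,.051,T,100): print(*r,P[int(r[0][1]),int(r[0][0])].round(4))
g=c["pixels"].max(2);
E
```

```text
time_s: 14.3
tcp_pos: [0.6274, -0.0782, 0.0348]
ee_rot: [[-0.954, -0.3, -0.0], [-0.3, 0.954, -0.0], [0.0, 0.0, -1.0]]
wrist_force: [-0.3, 0.5, -0.1]
gripper_width: 0.563
time_s: 14.72
tcp_pos: [0.6116, -0.0837, 0.2085]
ee_rot: [[-0.953, -0.301, 0.006], [-0.301, 0.953, -0.001], [-0.005, -0.003, -1.0]]
wrist_force: [1.1, 0.4, 0.9]
gripper_width: 0.686
time_s: 15.13
tcp_pos: [0.576, -0.1157, 0.225]
ee_rot: [[-0.954, -0.298, -0.0], [-0.298, 0.954, 0.0], [-0.0, 0.0, -1.0]]
wrist_force: [-1.1, 0.1, -0.2]
gripper_width: 0.688
t=15.13 tcp=[ 0.576  -0.1157  0.225 ] yaw=-162.64 g=0.688 F=[-1.1  0.1 -0.2]
turn rad (tool z): -1.1282 or 2.0134
shift mm after turn: [-305.9  164.2   15. ]
shift mm now:  [ 17.4 346.7  15.1] joints [  4.4  18.3  -4.8  -0.  -66.9  13. ]
[309. 179.] [ 549.3 -129.7   89.2   23.2  -71.9] [ 0.5497 -0.131   0.0509]
[217. 179.] [ 634.2 -103.2   89.5   25.1  -71.8] [ 0.6351 -0.1044  0.0517]
```

View pics/w8.png

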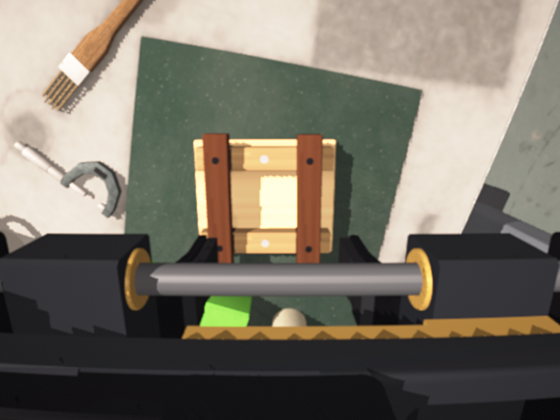

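Both strips lie parallel across the light strips: dowels at (217,160)/(219,248) and (310,161)/(308,248), angles within about 0.6° of the board. Step 2 looks done. Now turn for the vice.

```bash

python3 -m crank '[[0,0,0,-0.113],[0,0,0,-0.113],[0,0,0,-0.113],[0,0,0,-0.113],[0,0,0,-0.113]]' 0.087
python3 -m crank '[[0,0,0,-0.113],[0,0,0,-0.113],[0,0,0,-0.113],[0,0,0,-0.112],[0,0,0,-0.112]]'
python3 - <<'E'
from h import *
go(.375,.215,.2,82)
c=load("pics/w8.npz");T=c.pop("T");print(plane(c,[(264,159),(265,243)],.033,T).round(4), "dowels mid",plane(c,[(215.5,160),(219,248),(310,161),(308,248)],.051,T).mean(0).round(4))
E
```

```text
time_s: 15.6
tcp_pos: [0.5763, -0.1144, 0.2244]
ee_rot: [[-0.64, -0.768, -0.001], [-0.768, 0.64, 0.0], [0.001, 0.001, -1.0]]
wrist_force: [-0.3, -0.1, 0.2]
gripper_width: 0.959
time_s: 16.02
tcp_pos: [0.5763, -0.1144, 0.2244]
ee_rot: [[-0.131, -0.991, -0.001], [-0.991, 0.131, 0.0], [0.0, 0.001, -1.0]]
wrist_force: [-0.3, 0.3, 0.6]
gripper_width: 1.001
t=16.02 tcp=[ 0.5763 -0.1144  0.2244] yaw=-97.55 g=1.001 F=[-0.3  0.3  0.6]
turn rad (tool z): 0.0078 or -3.1338
shift mm after turn: [-298.2  245.2   24.4]
shift mm now:  [-300.1  242.8   24.7] joints [  4.5  18.4  -4.8  -0.  -66.9  77.9]
[[ 0.5971 -0.1342  0.033 ]
 [ 0.57   -0.0482  0.033 ]] dowels mid [ 0.5846 -0.092   0.051 ]
```

```bash

python3 -m crank '[[-0.03,0.024,0,0.008],[-0.03,0.024,0,0],[-0.03,0.024,0,0],[-0.03,0.024,0,0],[-0.03,0.024,0,0]]'
python3 -m crank '[[-0.03,0.024,0,0],[-0.03,0.024,0,0],[-0.03,0.024,0,0],[-0.03,0.024,0,0],[-0.03,0.024,0,0]]'
python3 -m crank '[[0,0,0,0],[0,0,0,0],[0,0,0,0]]'
python3 - <<'E'
from h import *
go(.456,.21,.018,82)
s=sense();c=capture("wrist");cv2.imwrite("pics/w9.png",c["pixels"][:,:,::-1]);T=tool(s);np.savez("pics/w9.npz",T=T,**c)
P=cloud(c,T);Z=P[...,2]
for lo,hi,z in [(.047,.06,.052),(.02,.032,.026),(.012,.06,.03)]:
    m=(Z>lo)&(Z<hi); m[235:]=False
    for r in rect(m,c,z,T,minA=60): print(lo,*r)
E
```

```text
time_s: 16.43
tcp_pos: [0.4779, 0.0523, 0.2247]
ee_rot: [[-0.146, -0.989, -0.001], [-0.989, 0.146, -0.0], [0.0, 0.001, -1.0]]
wrist_force: [1.3, 2.5, -0.7]
gripper_width: 1.0
time_s: 16.85
tcp_pos: [0.3806, 0.2183, 0.225]
ee_rot: [[-0.145, -0.989, -0.0], [-0.989, 0.145, -0.0], [0.0, 0.0, -1.0]]
wrist_force: [0.9, 1.1, -0.1]
gripper_width: 0.999
time_s: 17.1
tcp_pos: [0.3818, 0.2168, 0.2249]
ee_rot: [[-0.144, -0.99, -0.001], [-0.99, 0.144, -0.001], [0.001, 0.0, -1.0]]
wrist_force: [0.5, 0.2, -0.0]
gripper_width: 1.0
t=17.10 tcp=[0.3818 0.2168 0.2249] yaw=-98.29 g=1.000 F=[ 0.5  0.2 -0. ]
turn rad (tool z): -0.0050 or 3.1366
shift mm after turn: [ -3.6 -74.4 206.9]
shift mm now:  [ -4.1 -74.5 206.8] joints [ 50.9   3.5 -23.8  -0.  -62.8  30.8]
0.047 [ 10. 180.] [429.8 486.5  71.5  31.5  -7.6]
0.047 [133. 139.] [446.1 346.9  71.   60.2  54.6]
0.047 [271. 105.] [458.6 212.1  48.4  28.8  81.7]
0.047 [422.  32.] [504.1  67.3  40.9  17.9  21.6]
0.047 [543.   5.] [513.8 -49.1  30.4  12.2  85.8]
0.047 [270.  20.] [531.3 202.   49.5  33.5  81.6]
0.047 [69. 38.] [545.3 389.7 149.6  10.9 -75.9]
0.02 [405. 163.] [381.8  82.   87.9  19.5 -84.6]
0.02 [ 33. 173.] [428.3 476.   70.   10.4  -5.1]
0.02 [163. 131.] [451.3 325.3  90.2  45.7  13.6]
0.02 [255.  68.] [497.  221.7  39.3  17.7  -8.7]
0.02 [287.  64.] [494.8 197.2  42.2  28.9  -7.7]
0.02 [533.  22.] [505.8 -56.1  12.4   9.5  18.9]
0.02 [411.  37.] [505.   67.9  40.7  18.2  18.7]
0.02 [78. 46.] [542.9 400.6 172.8  18.5 -73.6]
0.012 [ 20. 177.] [427.8 492.9  76.2  60.   -5.7]
0.012 [445. 152.] [387.9  38.4 182.8  24.1 -84.7]
0.012 [138. 138.] [445.7 351.1  83.5  69.4  55. ]
0.012 [417.  34.] [505.1  64.8  43.7  33.5  21.6]
0.012 [534.  14.] [508.1 -55.6  53.1  34.5  85.6]
0.012 [271. 101.] [465.6 211.3 179.8  52.4  -7.7]
0.012 [74. 44.] [546.8 400.  174.6  24.4 -76.9]
```

View pics/w9.png

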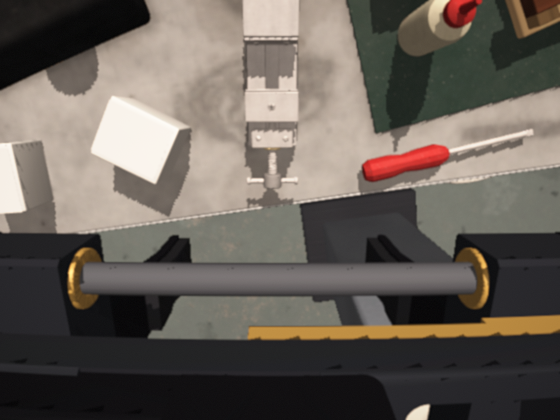

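The vice is square in the view: jaw block at (271,105), measured 48×29 mm, axis at −8.3°, white box at (140,138) clear of the fingers. I'll grip near the jaw's inner end, closer to the centre of mass.

```bash

python3 -c "
from h import *
go(.463,.2115,.028,81.7)"
python3 -m crank '[[0,-0.035,0.02,0],[0,-0.035,0.03,0],[0,-0.01,0.03,0],[0,0,0.03,0],[0,0,0,0]]'
python3 -m crank '[[0,0,0,0],[0,0,0,0]]'
python3 - <<'E'
from h import *
go(.463,.2115,.028,81.7)
s=sense();c=capture("wrist");cv2.imwrite("pics/w10.png",c["pixels"][:,:,::-1])
E
```

```text
t=17.15 tcp=[0.3822 0.2162 0.2249] yaw=-98.38 g=0.997 F=[ 0.5 -0.5  0.5]
turn rad (tool z): -0.0014 or 3.1402
shift mm after turn: [ -7.  -80.6 196.9]
shift mm now:  [ -7.3 -80.7 196.8] joints [ 50.8   3.5 -23.8   0.  -62.8  30.8]
time_s: 17.57
tcp_pos: [0.4555, 0.2008, 0.112]
ee_rot: [[-0.152, -0.988, -0.011], [-0.988, 0.152, -0.008], [0.01, 0.01, -1.0]]
wrist_force: [-0.8, -0.9, -0.9]
gripper_width: 0.999
time_s: 17.73
tcp_pos: [0.4592, 0.2051, 0.1195]
ee_rot: [[-0.146, -0.989, 0.002], [-0.989, 0.146, 0.001], [-0.001, -0.002, -1.0]]
wrist_force: [0.3, -0.1, 1.4]
gripper_width: 0.998
t=17.73 tcp=[0.4592 0.2051 0.1195] yaw=-98.41 g=0.998 F=[ 0.3 -0.1  1.4]
turn rad (tool z): -0.0019 or 3.1396
shift mm after turn: [-6.9 -2.8 91.5]
shift mm now:  [-6.8 -2.6 91.5] joints [ 42.6  16.2 -24.8   0.1 -48.8  38.9]
```

View pics/w10.png

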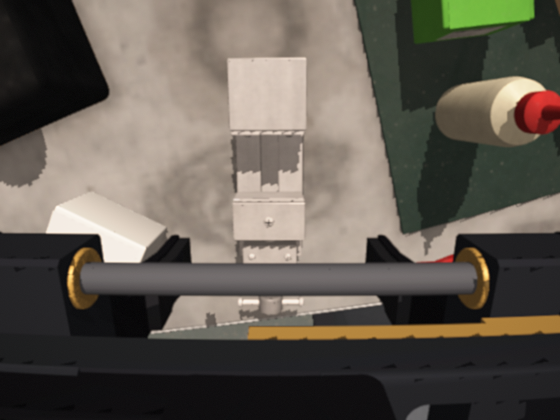

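The jaw at (269,218) sits about 7 mm to the tool's −x side, as computed. Correcting and descending.

```bash

python3 -m crank '[[-0.007,-0.003,0.02,-0.002],[0,0,0.025,0],[0,0,0.025,0],[0,0,0.01,0],[0,0,0,0]]'
python3 -m crank '[[0,0,0,0],[0,0,0,0]]'
python3 -c "
from h import *
go(.463,.2115,.028,81.7)"
```

```text
time_s: 18.2
tcp_pos: [0.4614, 0.2114, 0.0376]
ee_rot: [[-0.143, -0.99, -0.002], [-0.99, 0.143, -0.001], [0.002, 0.001, -1.0]]
wrist_force: [-0.5, -0.2, 0.1]
gripper_width: 0.998
time_s: 18.37
tcp_pos: [0.4632, 0.2128, 0.04]
ee_rot: [[-0.143, -0.99, 0.003], [-0.99, 0.143, 0.002], [-0.003, -0.003, -1.0]]
wrist_force: [-0.4, 0.5, 0.3]
gripper_width: 0.997
t=18.37 tcp=[0.4632 0.2128 0.04  ] yaw=-98.21 g=0.997 F=[-0.4  0.5  0.3]
turn rad (tool z): 0.0015 or -3.1401
shift mm after turn: [ 1.3  0.1 12. ]
shift mm now:  [ 1.4  0.1 12. ] joints [ 43.   23.3 -28.8   0.  -37.7  38.8]
```

```bash

python3 -m crank '[[0.001,0,0.006,0.001],[0,0,0.005,0],[0,0,0,0],[0,0,0,0],[0,0,0,0]]'
python3 -c "
from h import *
go(.463,.2115,.028,81.7)"
```

```text
time_s: 18.78
tcp_pos: [0.462, 0.2108, 0.0271]
ee_rot: [[-0.145, -0.989, 0.0], [-0.989, 0.145, 0.0], [-0.0, -0.0, -1.0]]
wrist_force: [-1.3, -0.0, 0.1]
gripper_width: 1.002
t=18.78 tcp=[0.462  0.2108 0.0271] yaw=-98.31 g=1.002 F=[-1.3 -0.   0.1]
turn rad (tool z): -0.0002 or 3.1414
shift mm after turn: [-0.9 -0.9 -0.9]
shift mm now:  [-0.9 -0.9 -0.9] joints [ 42.9  24.5 -29.5   0.  -36.   38.8]
```

```bash

python3 -m crank '[[-0.001,-0.001,-0.001,0],[0,0,0,0],[0,0,0,0],[0,0,0,0],[0,0,0,0]]' 0.02
python3 -m crank '[[0,0,0,0],[0,0,0,0],[0,0,0,0],[0,0,0,0],[0,0,0,0]]'
python3 -m crank '[[0,0,0,0],[0,0,0,0]]'
python3 -c "
from h import *
go(.463,.2115,.028,81.7)"
```

```text
time_s: 19.2
tcp_pos: [0.463, 0.2116, 0.0281]
ee_rot: [[-0.145, -0.989, 0.0], [-0.989, 0.145, 0.0], [-0.0, -0.0, -1.0]]
wrist_force: [-0.3, -0.1, -0.2]
gripper_width: 0.708
time_s: 19.62
tcp_pos: [0.4629, 0.2115, 0.028]
ee_rot: [[-0.145, -0.989, -0.0], [-0.989, 0.145, -0.0], [0.0, 0.0, -1.0]]
wrist_force: [-0.5, -0.9, -0.0]
gripper_width: 0.57
time_s: 19.78
tcp_pos: [0.463, 0.2115, 0.0281]
ee_rot: [[-0.145, -0.989, -0.0], [-0.989, 0.145, -0.0], [0.0, 0.0, -1.0]]
wrist_force: [-0.2, -0.7, -0.1]
gripper_width: 0.574
t=19.78 tcp=[0.463  0.2115 0.0281] yaw=-98.32 g=0.574 F=[-0.2 -0.7 -0.1]
turn rad (tool z): -0.0004 or 3.1412
shift mm after turn: [-0.  -0.   0.1]
shift mm now:  [-0.  -0.   0.1] joints [ 42.9  24.5 -29.3   0.  -36.2  38.8]
```

Gripped at 49.9 mm, matching the 50 mm block. Lifting gently and checking for tilt in the grip.

```bash

python3 -m crank '[[0,0,-0.005,0],[0,0,-0.008,0],[0,0,-0.01,0],[0,0,-0.012,0],[0,0,-0.015,0]]'
python3 -m crank '[[0,0,-0.01,0],[0,0,-0.005,0],[0,0,0,0],[0,0,0,0],[0,0,0,0]]'
python3 - <<'E'
from h import *
s=sense();print(s["gripper_width"],s["wrist_force"].round(2),s["moment"].round(3),s["tcp_pos"].round(4))
T=tool(s);c=capture("wrist");cv2.imwrite("pics/w11.png",c["pixels"][:,:,::-1]);np.savez("pics/w11.npz",T=T,**c)
P=cloud(c,T)
c=capture("scene");cv2.imwrite("pics/s11.png",cv2.resize(c["pixels"][120:300,130:380,::-1],None,fx=3,fy=3,interpolation=cv2.INTER_CUBIC))
np.save("pics/P11.npy",P)
E
```

```text
time_s: 20.2
tcp_pos: [0.4623, 0.2111, 0.0784]
ee_rot: [[-0.145, -0.989, -0.002], [-0.989, 0.145, -0.001], [0.001, 0.002, -1.0]]
wrist_force: [-0.3, 0.2, -4.9]
gripper_width: 0.569
time_s: 20.62
tcp_pos: [0.4623, 0.2111, 0.0924]
ee_rot: [[-0.145, -0.989, -0.002], [-0.989, 0.145, -0.001], [0.001, 0.001, -1.0]]
wrist_force: [-0.8, 0.3, -5.4]
gripper_width: 0.575
0.5747835606313889 [-0.77  0.27 -5.37] [-0.035  0.171 -0.029] [0.4623 0.2111 0.0924]
```

View pics/w11.png

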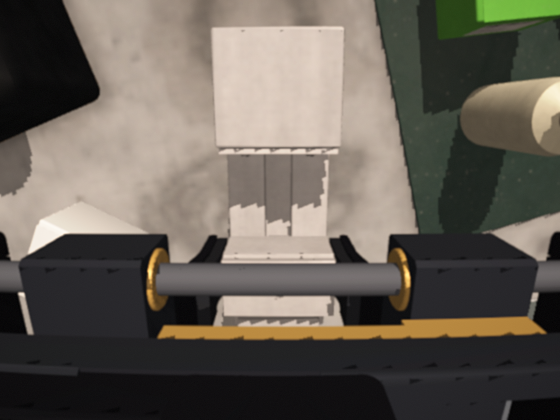

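View pics/s11.png

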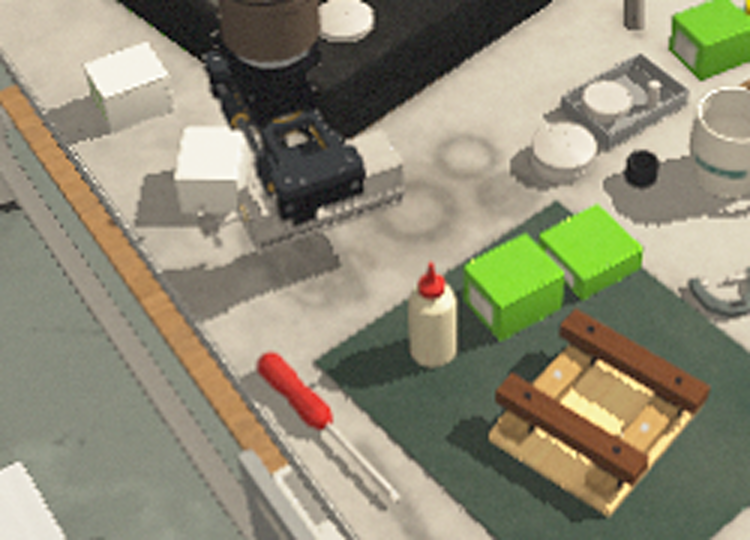

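The wrist view shows the far block at (278,88) square in the view. The scene view shows the vice hanging about level, with both strips neatly on the board. I measure the tilt by fitting a plane to the block's top.

```bash
cat >> h.py <<'E'
def tilt(P,r0=35,r1=135,c0=225,c1=330):
    Q=P[r0:r1,c0:c1].reshape(-1,3);z=np.median(Q[:,2]);Q=Q[abs(Q[:,2]-z)<.02]
    A=np.c_[Q[:,:2]-Q[:,:2].mean(0),np.ones(len(Q))];k=np.linalg.lstsq(A,Q[:,2],rcond=None)[0]
    print("n",len(Q),"mean",Q.mean(0).round(4),"slope dz/dx %.3f dz/dy %.3f"%(k[0],k[1]),"resid %.4f"%np.std(Q[:,2]-A@k))
E
python3 - <<'E'
from h import *
P=np.load("pics/P11.npy");tilt(P)
s=sense();print("expected top z",s["tcp_pos"][2]-.0281+.052)
E
```

```text
n 10450 mean [0.5408 0.2002 0.1159] slope dz/dx -0.002 dz/dy -0.001 resid 0.0007
expected top z 0.11611547697145758
```

Level: slopes under 0.002 and the height as expected. Raising well above the bottle before crossing.

```bash

python3 -m crank '[[0,0,-0.015,0],[0,0,-0.025,0],[0,0,-0.03,0],[0,0,-0.03,0],[0,0,-0.025,0]]'
python3 -m crank '[[0,0,-0.015,-0.02],[0,0,-0.005,-0.05],[0,0,0,-0.08],[0,0,0,-0.08],[0,0,0,-0.08]]'
python3 -m crank '[[0,0,0,-0.07],[0,0,0,-0.05],[0,0,0,-0.02],[0,0,0,0],[0,0,0,0]]'
python3 -c "
from h import *
go(.5555,-.1009,.237,-72.5)"
```

```text
time_s: 21.13
tcp_pos: [0.463, 0.2116, 0.2194]
ee_rot: [[-0.145, -0.989, 0.0], [-0.989, 0.145, -0.0], [0.0, -0.0, -1.0]]
wrist_force: [0.6, 0.7, -4.2]
gripper_width: 0.574
time_s: 21.55
tcp_pos: [0.4624, 0.2113, 0.2372]
ee_rot: [[0.168, -0.986, -0.002], [-0.986, -0.168, -0.001], [0.001, 0.002, -1.0]]
wrist_force: [-0.4, -1.0, -5.4]
gripper_width: 0.573
time_s: 21.97
tcp_pos: [0.4628, 0.2114, 0.2375]
ee_rot: [[0.299, -0.954, -0.001], [-0.954, -0.299, -0.001], [0.0, 0.001, -1.0]]
wrist_force: [0.2, -0.5, -4.4]
gripper_width: 0.574
t=21.97 tcp=[0.4628 0.2114 0.2375] yaw=-72.60 g=0.574 F=[ 0.2 -0.5 -4.4]
turn rad (tool z): -0.0017 or 3.1398
shift mm after turn: [325.8   5.5   0.5]
shift mm now:  [325.8   4.9   0.6] joints [ 42.9  10.1 -14.1  -0.  -65.9  64.5]
```

```bash

python3 -m crank '[[0.01,0,0,0],[0.02,0,0,0],[0.025,0,0,0],[0.03,0,0,0],[0.03,0,0,0]]'
python3 -m crank '[[0.03,0,0,0],[0.03,0.001,0,0],[0.03,0.001,0,0],[0.03,0.001,0,0],[0.03,0.001,0,0]]'
python3 -m crank '[[0.025,0.001,0,0],[0.02,0,0,0],[0.01,0,0,0],[0.006,0,0,0],[0,0,0,0]]'
python3 -m crank '[[0,0,0,0],[0,0,0,0]]'
python3 -c "
from h import *
go(.5566,-.1008,.089,-72.5)"
```

```text
time_s: 22.38
tcp_pos: [0.4976, 0.1005, 0.2381]
ee_rot: [[0.301, -0.954, -0.0], [-0.954, -0.301, -0.0], [0.0, 0.0, -1.0]]
wrist_force: [1.8, -0.5, -4.9]
gripper_width: 0.57
time_s: 22.8
tcp_pos: [0.5387, -0.0444, 0.238]
ee_rot: [[0.299, -0.954, -0.0], [-0.954, -0.299, -0.0], [0.0, 0.0, -1.0]]
wrist_force: [0.0, 0.7, -5.1]
gripper_width: 0.571
time_s: 23.22
tcp_pos: [0.556, -0.1018, 0.2377]
ee_rot: [[0.298, -0.954, -0.001], [-0.954, -0.298, -0.0], [-0.0, 0.001, -1.0]]
wrist_force: [0.2, 1.0, -5.1]
gripper_width: 0.569
time_s: 23.38
tcp_pos: [0.5558, -0.1, 0.2381]
ee_rot: [[0.301, -0.954, -0.0], [-0.954, -0.301, 0.0], [-0.0, 0.0, -1.0]]
wrist_force: [-0.4, -0.2, -4.6]
gripper_width: 0.573
t=23.38 tcp=[ 0.5558 -0.1     0.2381] yaw=-72.48 g=0.573 F=[-0.4 -0.2 -4.6]
turn rad (tool z): 0.0004 or -3.1412
shift mm after turn: [  1.   -0.5 149.1]
shift mm now:  [  1.   -0.5 149.1] joints [  6.2  15.6  -6.8  -0.  -67.7 101.3]
```

Across the row. Lowering partway and checking alignment.

```bash

python3 -m crank '[[0.001,0,0.01,0],[0,0,0.02,0],[0,0,0.025,0],[0,0,0.025,0],[0,0,0.02,0]]'
python3 -m crank '[[0,0,0.01,0],[0,0,0.005,0],[0,0,0,0],[0,0,0,0]]'
python3 - <<'E'
from h import *
go(.5566,-.1008,.091,-72.5)
s=sense();T=tool(s);c=capture("wrist");cv2.imwrite("pics/w12.png",c["pixels"][:,:,::-1]);P=cloud(c,T);tilt(P)
print("exp top",s["tcp_pos"][2]+.0239)
c=capture("scene");np.savez("pics/s12.npz",**c);cv2.imwrite("pics/s12.png",cv2.resize(c["pixels"][120:320,210:460,::-1],None,fx=3,fy=3,interpolation=cv2.INTER_CUBIC))
E
```

```text
time_s: 23.8
tcp_pos: [0.5551, -0.1009, 0.1358]
ee_rot: [[0.301, -0.954, -0.002], [-0.954, -0.301, 0.0], [-0.001, 0.002, -1.0]]
wrist_force: [-0.6, -0.7, -5.6]
gripper_width: 0.572
time_s: 24.13
tcp_pos: [0.5573, -0.1017, 0.124]
ee_rot: [[0.301, -0.954, 0.002], [-0.954, -0.301, -0.0], [0.001, -0.002, -1.0]]
wrist_force: [0.0, 0.1, -3.3]
gripper_width: 0.572
t=24.13 tcp=[ 0.5573 -0.1017  0.124 ] yaw=-72.49 g=0.572 F=[ 0.   0.1 -3.3]
turn rad (tool z): 0.0002 or -3.1414
shift mm after turn: [-1.1  0.4 33. ]
shift mm now:  [-1.1  0.5 33. ] joints [  6.1  21.5 -15.8   0.  -52.6 101.4]
n 10460 mean [ 0.6328 -0.0773  0.1477] slope dz/dx -0.001 dz/dy -0.002 resid 0.0007
exp top 0.1479075894039448
```

View pics/w12.png

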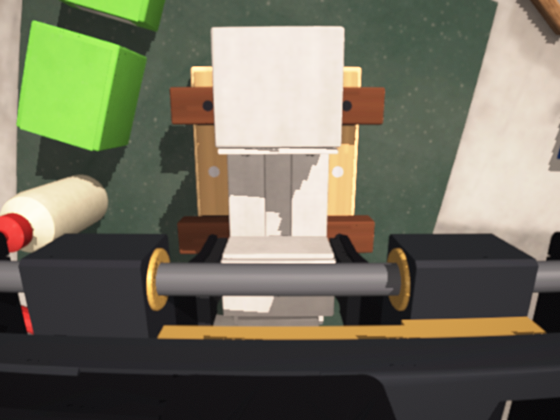

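View pics/s12.png

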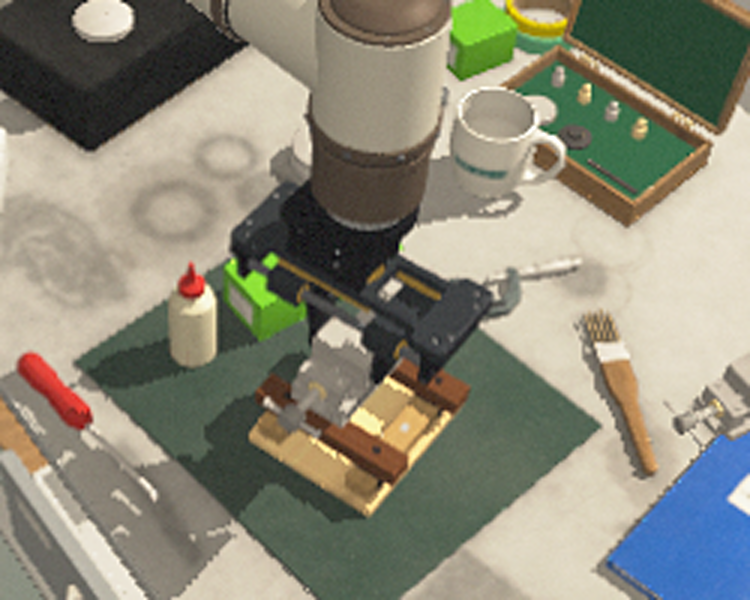

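The wrist view shows the vice centred: the strips stick out evenly at (172–384,105) and (180–373,233). The block centre puts the bed middle at (0.585,-0.092). Lowering the last 33 mm in small steps.

```bash

python3 -m crank '[[-0.001,0.0005,0.005,0],[0,0,0.008,0],[0,0,0.008,0],[0,0,0.006,0],[0,0,0.003,0]]'
python3 -m crank '[[0,0,0,0],[0,0,0,0],[0,0,0,0],[0,0,0,0],[0,0,0,0]]'
python3 -c "
from h import *
go(.5566,-.1008,.091,-72.5)"
```

```text
time_s: 24.65
tcp_pos: [0.5546, -0.1011, 0.0914]
ee_rot: [[0.3, -0.954, -0.003], [-0.954, -0.3, -0.0], [-0.001, 0.003, -1.0]]
wrist_force: [0.2, -0.3, -4.7]
gripper_width: 0.572
time_s: 25.07
tcp_pos: [0.5559, -0.101, 0.0934]
ee_rot: [[0.3, -0.954, 0.001], [-0.954, -0.3, 0.0], [0.0, -0.001, -1.0]]
wrist_force: [-0.2, -0.5, -5.3]
gripper_width: 0.574
t=25.07 tcp=[ 0.5559 -0.101   0.0934] yaw=-72.53 g=0.574 F=[-0.2 -0.5 -5.3]
turn rad (tool z): -0.0006 or 3.1410
shift mm after turn: [ 0.  -0.8  2.4]
shift mm now:  [ 0.  -0.8  2.4] joints [  6.1  23.5 -17.9   0.  -48.6 101.3]
```

```bash

python3 -m crank '[[0,-0.001,0.002,0],[0,0,0,0],[0,0,0,0],[0,0,0,0],[0,0,0,0]]'
python3 -m crank '[[0,0,0,0],[0,0,0,0],[0,0,0,0],[0,0,0,0],[0,0,0,0]]'
python3 - <<'E'
from h import *
go(.5566,-.1008,.091,-72.5)
s=sense();T=tool(s);c=capture("wrist");cv2.imwrite("pics/w13.png",c["pixels"][:,:,::-1]);P=cloud(c,T);tilt(P)
print("under z",s["tcp_pos"][2]-.0281,"exp top",s["tcp_pos"][2]+.0239, s["joint_velocities"].round(2))
m=brown(c)&(P[...,2]>.04)&(P[...,2]<.06);m[235:]=0
for r in rect(m,c,.051,T,60): print("strip part",*r)
c=capture("scene");cv2.imwrite("pics/s13.png",cv2.resize(c["pixels"][120:320,210:460,::-1],None,fx=3,fy=3,interpolation=cv2.INTER_CUBIC))
P=cloud(c);hsv=cv2.cvtColor(c["pixels"],cv2.COLOR_RGB2HSV);red=((hsv[...,0]<6)|(hsv[...,0]>174))&(hsv[...,1]>150)&(P[...,2]>.07)&(P[...,0]<.7)
for r in rect(red,c,.11,minA=5): print("spout",*r)
E
```

```text
time_s: 25.48
tcp_pos: [0.5565, -0.1008, 0.0911]
ee_rot: [[0.3, -0.954, -0.0], [-0.954, -0.3, -0.0], [0.0, 0.0, -1.0]]
wrist_force: [0.5, 0.4, -5.0]
gripper_width: 0.567
time_s: 25.9
tcp_pos: [0.5566, -0.1007, 0.0911]
ee_rot: [[0.3, -0.954, 0.0], [-0.954, -0.3, 0.0], [0.0, -0.0, -1.0]]
wrist_force: [0.6, -0.4, -5.4]
gripper_width: 0.571
t=25.90 tcp=[ 0.5566 -0.1007  0.0911] yaw=-72.53 g=0.571 F=[ 0.6 -0.4 -5.4]
turn rad (tool z): -0.0006 or 3.1410
shift mm after turn: [0.1 0.  0.1]
shift mm now:  [0.1 0.  0.1] joints [  6.2  23.7 -17.9  -0.  -48.4 101.3]
n 10452 mean [ 0.6321 -0.0765  0.1147] slope dz/dx -0.003 dz/dy -0.002 resid 0.0007
under z 0.06297909891629593 exp top 0.11497909891629593 [-0.07  0.14 -0.01  0.08 -0.01 -0.01]
strip part [198. 233.] [540.5 -54.5  37.    1.9 -72.4]
strip part [356. 232.] [ 569.9 -147.2   37.     2.6  -72.7]
strip part [372. 103.] [ 643.8 -128.7   33.9   23.   -72. ]
strip part [184. 103.] [612.  -27.8  32.7  23.  -73.1]
spout [273. 214.] [506.2  45.1  33.3  17.7  56.1]
```

View pics/w13.png

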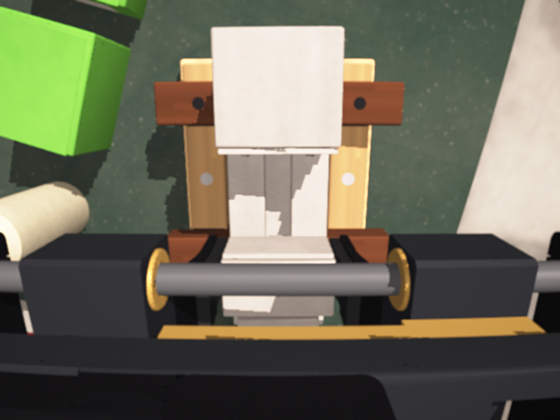

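View pics/s13.png

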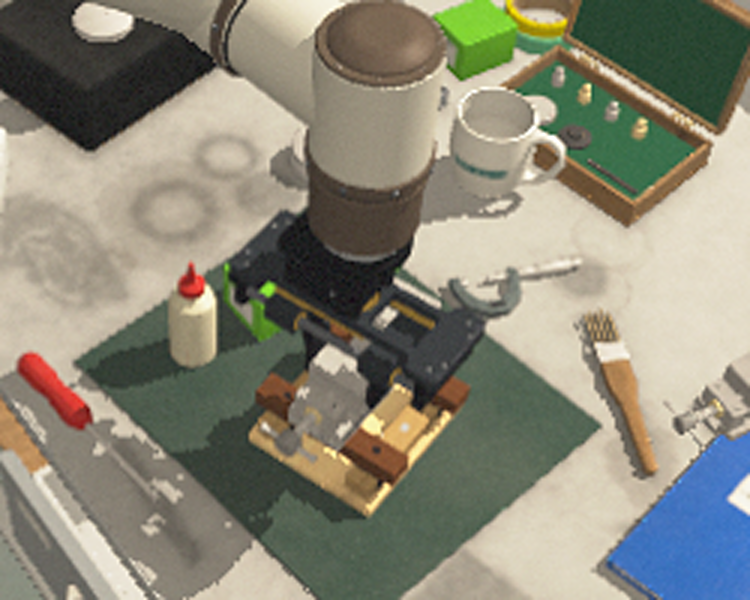

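Final checks agree:
- **Vice position:** bed middle at (0.5844,-0.0916) against the board centre at (0.584,-0.092), slopes at most 0.003.
- **Clearance:** underside at 0.063, about 12 mm above the stack, and the wrist force still equals the vice's weight, so nothing is touching.
- **Row:** the bottle is exactly where it was.

Handing in.

```bash
python3 -c "
from station import finish_job,sense
print(finish_job()); s=sense(); print(s['time_s'],s['tcp_pos'],s['gripper_width'],s['wrist_force'])"
```

```text
the job is handed in; nothing more can be done
None
the job is handed in; nothing more can be done
```

The job is handed in at about 26 s of the 72 s allowed. Both strips are on their marks, and the vice is still gripped above them; no verdict was reported.

**Strips:** I laid them on the near and far pairs of marks. Both were within about 1° of the board's axis and stuck out evenly on either side.

**Vice:** I gripped it by the middle jaw, near the jaw's inner end, with the opening at 49.9 mm on the 50 mm block. I carried it over the row with its underside at about 0.21 m, well above the 0.118 m bottle.

**Last checks:**
- **Position:** the middle of the bed was within 1 mm of the measured board centre.
- **Clearance:** the underside was about 12 mm above the strips.
- **Level and angle:** tilt was 0.003 rad or less, and the vice was within about 1° of the lower strips.
- **Contact:** the wrist force (5.4 N) was the same as when the vice was hanging free, so it was touching nothing.
- **Row:** the bottle's spout measured exactly where it was at the start. I only checked the cartons by eye, because the arm partly hid them; they looked unmoved.

No check failed. The only disagreements were 1–2 mm between cameras on the board, and more on first readings that I remeasured up close:
- **Strips:** the scene camera put them up to 5 mm off along their length.
- **Vice:** the top and wrist cameras differed by up to 9 mm in position and about 6° in angle.

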